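Stack a gift set in the ribbon-tying cradle

TASK

Get the gift set ready for its ribbon: stack it in the sloping tying cradle, the red box at the bottom between the side lips, the dark brown box on it and the cream chocolate bar flat on top, each lying lengthways down the slope, centred, with its end flush against the backstop. Then lower the hold-down arm gently, without letting it drop, until its pad rests on the bar. Leave the other things on the counter where they are.

Things in the scene. Friction and masses are not known exactly. Their poses are not given: they have to be found in the camera images.
- cradle: Light wooden ribbon-tying cradle, fixed on the counter: a base 205 x 112 mm with a sloping deck and a slotted backstop at its far, low end. Origin: centre of the base's underside. Its x points from the high front edge of the deck to the backstop, y across it, z up. The raised arm makes it up to 0.23 m high.
- cradle_deck: Sloping deck, fixed to the cradle. Origin: on its surface, on the centre line, at the foot of the backstop's face. x: straight down the slope into the backstop (it falls 0.30 rad that way); y: across; z: square to the deck, up. 92 mm wide, from x = -172 to 0 mm, an open ribbon gap from x = -93 to -67. Dark lips along both sides, 8 mm high, 8 mm thick, 76 mm apart inside.
- backstop_top (a point): Middle of the top front edge of the backstop, 100 mm above the deck's origin along deck z. The backstop stands square to the deck; its face is the plane x = 0 of the deck frame, 94 mm wide (two uprights with a 26 mm gap between). With crossbar and hinge lugs it reaches 22 mm behind the face and 113 mm above the deck.
- keeper (a joint): Angle of the steel hold-down arm (0.15 kg) hinged on the backstop's top, rad: 0 = parallel to the deck, pointing up the slope over its centre line; grows as it is raised (1.27 upright, stop 1.95). Starts raised. With the three items stacked (94 mm high) its pad rests on the top one at 0. Hinge friction holds it within some 0.5 rad of upright; lower down it falls by its weight unless held.
- keeper_hinge (a point): Hinge axis of the hold-down arm: in the deck frame at x = 6, y = 0, z = 106 mm; the axis runs along deck y. The arm is a bar 18 mm wide and 5 mm thick; its round rubber pad, 24 mm across, sits 80 mm from the hinge, its face 12 mm below the hinge when the arm is at 0.
- keeper_grip (a point): Centre of the dark wooden barrel grip at the arm's tip: 28 mm long along the hinge axis, 18 mm in diameter. At joint 0 it lies 105 mm up the slope from the hinge and 26 mm above it (square to the deck), so 38 mm over the stack's top. Pinched by its two ends it turns between the fingers as the arm swings.
- red_box: Red card gift box, 68 x 160 x 46 mm (x, y, z), 0.21 kg, lying flat. Origin: centre of its underside; y along its length. Both ends are alike.
- brown_box: Plain dark brown card gift box, 62 x 140 x 36 mm (x, y, z), 0.18 kg, lying flat. Origin: centre of its underside; y along its length. Both ends are alike.
- cream_bar: Chocolate bar in a cream wrapper, 62 x 156 x 12 mm (x, y, z; the thin paper folds at its ends stick out 4 mm more and give way), 0.085 kg, lying flat. Origin: centre of its underside; y along its length. Both ends are alike.
- price_card: Bystander, loose: slate price card upright in a beech block, 30 x 88 x 60 mm (x, y, z), origin at the centre of its underside. It stands close beside the red box.
- stamp: Bystander, loose: wooden hand stamp, 30 x 46 x 60 mm (x, y, z), origin at the centre of its underside. It stands close beside the brown box.
- nib_bowl: Bystander, loose: small white bowl of cocoa nibs, 72 mm across, 37 mm high, origin at the centre of its underside. It stands close beside the cream bar.
- jar: Bystander, loose: screw-lid glass jar, 59 mm across, 75 mm high, origin at the centre of its underside.
- ribbon_roll: Bystander, loose: roll of red ribbon lying flat, 63 mm across, 16 mm high, origin at the centre of its underside.

How it is judged:
By the outcome, as a careful person would: the job done as asked, in the order asked, and still so for the second after the job is handed in, with the robot touching nothing.
It also fails if it takes over 72 s, if anything falls off the work surface, if the arm or the gripper's body presses on something with over 40 N, if the wrist force passes 120 N, or if a joint passes its speed limit or range.

ROBOT

A 6-joint arm with a two-finger parallel gripper is mounted at the origin on a cart in front of the work surface, level with it; the furniture and walls round the work are solid. World frame = base frame: x ahead of the robot, y to its left, z up, the work surface at z = 0. Lengths are in mm, angles in degrees, forces in N, time in s.
With the tool pointing down it reaches from about 300 to 850 mm from the base axis. Payload 4.2 kg.
Tool frame: the origin (TCP) lies at the very end of the fingers, on their centre line; the grasp point (between the pads) lies 19 mm behind it (env.tcp_to_grasp is the distance from the TCP to the grasp point, in mm); z points along the fingers, y is the line along which they close (so a half turn about z gives the same grasp; the last joint's range is limited). The gripper opens to 91 mm and grips with 3 to 60 N. Pads are 32 mm wide; open, the fingers measure 118 mm over their backs; the gripper's body (76 mm by 178 mm) begins 60 mm behind the grasp point.
Start: joints at [-74.714, 18.312, 89.639, -0, 72.044, -1.146], TCP at [162.661, -551.529, 213.976] pointing down, gripper open.
Joint ranges: [-177.97, 177.97], [-48.28, 115.42], [12.27, 149.76], [-77.06, 257.06], [2.81, 150.46], [-146.56, 146.56]. Speed limits (degrees/s): [147.25, 147.25, 180, 180, 180, 180].

INTERFACE

Orientations are given as [roll, pitch, yaw] about the fixed x, y, z axes, in that order (R = Rz(yaw) Ry(pitch) Rx(roll)).
In Python, from workcell import env gives the robot as it stands.
- The arm moves only by the tool move_arm, never from a script. Its argument "plan" is a list of rows, each a list of 3 entries, a list of its own where there are three numbers: the shift along the world's x, y, z in cm, then the turn about the world's z in degrees, then the closure, from 0 (fully open) to 1 (shut). In form: [[[x, y, z], turn, claw], ...]. A call has 1 to 5 rows; each row shifts and turns the commanded pose from where the row before left it; what a row does not reach is not made up. A row lasts 1/10 s, in which the tool goes at most 50 mm and 8.59 degrees, less where a joint would pass 70% of its speed; a pose out of reach is approached as far as the arm can. A call is refused whole if a number of a shift passes 5 or a number of a turn 8.59, either way. A call with a gripper value outside its range is refused whole. The fingers move at their own pace and stop on an object; "squeeze" is the grip in N (left out, the last holds). Time passes only in rows, so rows that do not move let the fingers close. It gives the time, the measured TCP pose, the force, the opening and the grip force at its end, in the units of the state.
- env.state(): the state, without advancing time (a new reading comes with each control period).
- env.grab_frame(name): name is "scene" or "side" or "wrist"; returns a dict with "frame" (384x512x3 uint8, red, green, blue), "z_map" (384x512 float32, mm along the optical axis (not along the pixel's ray), 0 where there is no reading), "fovy" (degrees; the focal length in pixels is half the picture's height over the tangent of half this angle, whatever the lens; pixels are square), "cx", "cy" (the principal point, pixels), "D" ([k1, k2, p1, p2, k3] as OpenCV has them; the pictures are not rectified), "position" and "orientation" of the camera in the world. Camera axes: x right, y down, z forward; pixel columns grow to the right and rows downward; lengths in mm; the calibration is good to about 2 mm. A picture is of the moment at which its call begins.
- env.job_done(): hands the job in; it is judged then, once.
Trained networks look in a picture, given as the dict that the camera call returned (one of the last four; its "shot" number tells which), for a name from the list of things; names that differ only in an ending like _2 or _b are one class to them, and where a whole thing is asked for, a point or a joint stands for the part that bears it (a point fixed in the world has none). Each returns a list of dicts, best first, with "score" (0 to 1); they miss things now and then, are a little off and sometimes report something else, mostly with a low value. They report only what shows in the picture. A call takes as long as a camera call.
- env.search_frame(picture, label): "point" ([column, row] in pixels, amid what is visible of it).
- env.landmark_of(picture, label): "point" ([column, row] in pixels: a listed point, or the origin of a listed thing).
The state is a dict: "time_s": time; "qpos": joint angles; "qvel": joint speeds; "effort": joint torques, N m; "ee_pos": TCP position; "ee_rot": TCP orientation; "force": force on the tool from outside, world axes, zero at the start; "torque": the same for the moment, N m; "gripper_width": finger opening in mm; "gripper_force": force on a finger pad.
Only numpy, scipy, OpenCV 4.12 (cv2) and the standard library are available. Lean on these libraries where they do the work, as an engineer would, in place of code of your own. Each camera call takes 0.05 s, during which the arm holds its last target. There are 200 camera calls.

## Working session

There is one attempt and no reset: what is moved stays moved. The work goes in short steps, Python scripts to look and compute and a tool call to move; the robot and the scene stay as the last step left them, time stands still between calls to the robot, and variables do not carry over. Pictures are saved under pics/ and viewed, at most 10 in all, crops included, and the job is handed in when it is done.

Besides the shell and the picture viewer there is one more tool, called after "Request:" as name(argument=value, ...) on one line, values as JSON. move_arm: Moves the arm, as the interface text tells. Its arguments: {"type":"object","properties":{"plan":{"type":"array","items":{"type":"array"}},"squeeze":{"type":"number"}},"required":["plan"]}

```bash
ls; mkdir -p pics; cat > h.py <<'E'
import numpy as np, cv2, json
from scipy.spatial.transform import Rotation as R
from workcell import env
def K(p):
    f=p["frame"].shape[0]/2/np.tan(np.radians(p["fovy"])/2)
    return np.array([[f,0,p["cx"]],[0,f,p["cy"]],[0,0,1.]])
def pose(p):
    o=np.array(p["orientation"],float)
    Rm=o if o.shape==(3,3) else R.from_euler("xyz",o,degrees=True).as_matrix()
    return Rm,np.array(p["position"],float)
def ray(p,uv):
    n=cv2.undistortPoints(np.array([[uv]],float),K(p),np.array(p["D"],float))[0,0]
    Rm,t=pose(p); return t,Rm@np.array([n[0],n[1],1.])
def onz(p,uv,z):
    t,d=ray(p,uv); return t+d*(z-t[2])/d[2]
def cloud(p):
    h,w=p["z_map"].shape
    uv=np.stack(np.meshgrid(np.arange(w),np.arange(h)),-1).reshape(-1,1,2).astype(float)
    n=cv2.undistortPoints(uv,K(p),np.array(p["D"],float))[:,0]
    z=p["z_map"].reshape(-1,1); Rm,t=pose(p)
    return (np.c_[n,np.ones(len(n))]*z@Rm.T+t).reshape(h,w,3)
def tri(obs):
    A=np.zeros((3,3));b=np.zeros(3)
    for p,uv in obs:
        t,d=ray(p,uv); d=d/np.linalg.norm(d); P=np.eye(3)-np.outer(d,d); A+=P;b+=P@t
    return np.linalg.solve(A,b)
def save(p,name): cv2.imwrite("pics/"+name,cv2.cvtColor(p["frame"],cv2.COLOR_RGB2BGR))
E
python3 - <<'E'
from h import *
P={n:env.grab_frame(n) for n in("scene","side","wrist")}
for n,p in P.items():
    print(n,p["orientation"],p["position"],p["fovy"],p["D"],(p["z_map"]>0).mean())
ims=[cv2.cvtColor(P[n]["frame"],cv2.COLOR_RGB2BGR) for n in P]
for n in P: save(P[n],n+"0.png")
names="cradle cradle_deck backstop_top keeper_hinge keeper_grip red_box brown_box cream_bar price_card stamp nib_bowl jar ribbon_roll".split()
for l in names:
    s=l
    obs=[]
    for n in("scene","side"):
        r=env.landmark_of(P[n],l)
        if r: s+=f" {n} {np.round(r[0]['point'])} {r[0]['score']:.2f}"; obs.append((P[n],r[0]['point']))
    if len(obs)==2: s+=f" tri {np.round(tri(obs))}"
    print(s)
E
```

```text
pics
scene [-149.76283074   -0.3559954   -36.58778688] [ 117.12251399 -619.59060729 1348.26461995] 50.94488265078288 [-0.11408172  0.          0.          0.          0.        ] 0.9949544270833334
side [-113.70014986    1.19425334    1.1015992 ] [  588.24308178 -1334.8163288    699.27457799] 43.04071384756348 [-0.21495283  0.          0.          0.          0.        ] 0.9961090087890625
wrist [ 1.65380060e+02  2.69844172e-02 -7.35537781e+01] [ 231.07812406 -531.36671011  383.47879075] 71.25815674624249 [-0.04779737  0.          0.          0.          0.        ] 0.9637654622395834
cradle scene [224. 198.] 0.88 side [238. 210.] 0.82 tri [493.  38.  10.]
cradle_deck scene [239. 179.] 0.76 side [266. 197.] 0.71 tri [581.  58.  43.]
backstop_top scene [243. 160.] 0.90 side [273. 175.] 0.83 tri [610.  79. 114.]
keeper_hinge scene [248. 159.] 0.59 side [274. 173.] 0.54 tri [617.  59. 131.]
keeper_grip scene [277. 248.] 0.59 side [291. 142.] 0.67 tri [ 543. -312.  318.]
red_box scene [184. 155.] 0.82 side [241. 177.] 0.95 tri [487. 307.   8.]
brown_box scene [254. 245.] 0.95 side [229. 248.] 0.85 tri [ 477. -179.   -1.]
cream_bar scene [297. 262.] 0.93 side [258. 281.] 0.69 tri [ 562. -319.  -13.]
price_card side [224. 183.] 0.63
stamp scene [276. 247.] 0.52 side [246. 261.] 0.69 tri [ 531. -234.   -3.]
nib_bowl scene [299. 285.] 0.79
jar scene [225. 152.] 0.61 side [280. 189.] 0.48 tri [630. 225.  -4.]
ribbon_roll scene [304. 214.] 0.52 side [308. 251.] 0.73 tri [ 699. -188.   -4.]
```

```bash
python3 -c "
import cv2,numpy as np
a=[cv2.imread('pics/%s0.png'%n) for n in('scene','side')]
cv2.imwrite('pics/a.png',cv2.resize(np.vstack(a),None,fx=.78,fy=.78))"
```

```text
(no output)
```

View pics/scene0.png

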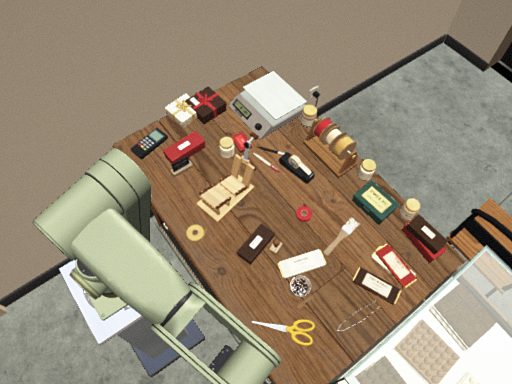

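View pics/side0.png

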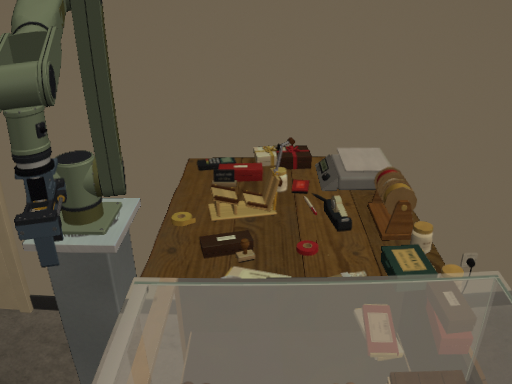

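```bash
python3 - <<'E'
from h import *
for n in("scene","side"):
    p=env.grab_frame(n); C=cloud(p); I=p["frame"].astype(int)
    print(n)
    for l,c,zr in(("red",(487,307),(36,58)),("brown",(477,-179),(26,48)),("cream",(562,-319),(5,25))):
        m=(np.hypot(C[...,0]-c[0],C[...,1]-c[1])<130)&(C[...,2]>zr[0])&(C[...,2]<zr[1])
        k,lab,st,ce=cv2.connectedComponentsWithStats(m.astype(np.uint8))
        for i in range(1,k):
            if st[i,4]<60: continue
            q=C[lab==i]; r=cv2.minAreaRect(q[:,:2].astype(np.float32))
            print(l,st[i,4],np.round(r[0]),np.round(r[1]),round(r[2],1),"z",np.percentile(q[:,2],[10,50,90]).round(1),np.median(I[lab==i],0))
E
```

```text
scene
red 573 [493. 318.] [161.  75.] 2.2 z [40.7 45.2 49.6] [190.  64.  64.]
red 69 [436. 256.] [12. 73.] 88.5 z [38.  46.8 56.1] [38. 35. 34.]
brown 666 [ 474. -185.] [143.  64.] 15.3 z [30.8 34.6 38.2] [76. 55. 44.]
cream 77 [ 527. -234.] [46. 30.] 17.6 z [11.2 16.4 19. ] [216. 194. 152.]
cream 794 [ 564. -337.] [ 68. 168.] 68.7 z [ 7.3 11.2 14.9] [250. 249. 243.]
cream 205 [ 503. -399.] [61. 61.] 51.7 z [ 8.3 19.4 24. ] [140. 124. 116.]
side
red 481 [482. 302.] [175. 109.] 0.6 z [40.1 47.6 51.1] [101.  29.  24.]
brown 731 [ 477. -203.] [139. 106.] 13.8 z [31.  36.8 39.1] [46. 30. 18.]
cream 261 [ 522. -226.] [68. 55.] 17.9 z [ 8.4 17.  21.1] [96. 75. 49.]
cream 364 [ 563. -327.] [ 43. 159.] 73.8 z [10.1 12.1 14.3] [156.  147.5 112. ]
```

Request:
move_arm(plan=[[[2.4, 3.3, 1.0], 0, 0], [[2.4, 3.3, 1.0], 0, 0], [[2.4, 3.3, 1.0], 0, 0], [[2.4, 3.3, 1.0], 0, 0], [[2.4, 3.3, 1.0], 0, 0]])

```text
time_s: 2.05
ee_pos: [283.3, -385.1, 264.5]
ee_rot: [180.0, -0.0, 16.4]
force: [-0.3, -0.1, 0.4]
gripper_width: 91.2
gripper_force: 0.0
```

Request:
move_arm(plan=[[[2.4, 3.3, 1.0], 0, 0], [[2.4, 3.3, 1.0], 0, 0], [[2.4, 3.3, 1.0], 0, 0], [[2.4, 3.3, 1.0], 0, 0], [[0, 0, 0], 0, 0]])

```text
time_s: 2.55
ee_pos: [381.3, -251.6, 305.5]
ee_rot: [179.9, -0.2, 16.8]
force: [-0.4, -1.0, -0.1]
gripper_width: 91.3
gripper_force: 0.0
```

```bash
cat >> h.py <<'E'
def comps(C,I,c,zr,rad=120,mn=300):
    m=(np.hypot(C[...,0]-c[0],C[...,1]-c[1])<rad)&(C[...,2]>zr[0])&(C[...,2]<zr[1])
    k,lab,st,ce=cv2.connectedComponentsWithStats(m.astype(np.uint8)); out=[]
    for i in range(1,k):
        if st[i,4]<mn: continue
        q=C[lab==i]; r=cv2.minAreaRect(q[:,:2].astype(np.float32))
        print("  n",st[i,4],np.round(r[0],1),np.round(r[1],1),round(r[2],1),"z",np.percentile(q[:,2],[10,50,90]).round(1),np.median(I[lab==i],0))
E
python3 - <<'E'
from h import *
s=env.state(); print(s["time_s"],np.round(s["ee_pos"]),np.round(s["ee_rot"],1),np.round(s["qpos"]),s["gripper_width"])
p=env.grab_frame("wrist"); save(p,"w1.png"); C=cloud(p); I=p["frame"]
print(np.round(p["position"]),np.round(p["orientation"]))
for l,c,zr in(("brown",(474,-185),(26,46)),("stamp",(527,-234),(10,65)),("cream",(564,-337),(5,20)),("bowl",(503,-399),(20,45))): print(l);comps(C,I,c,zr)
for l in ("brown_box","cream_bar","stamp","nib_bowl","cradle","keeper_grip","backstop_top","cradle_deck"):
    for r in env.landmark_of(p,l)[:1]: print(l,np.round(r["point"]),round(r["score"],2),np.round(onz(p,r["point"],0)))
E
```

```text
2.55 [ 381. -252.  306.] [179.9  -0.2  16.8] [-35.   5.  94.   0.  81.  38.] 91.25874870269375
[ 449. -231.  476.] [166.  -0. -73.]
brown
  n 3673 [ 474.7 -185.5] [140.   62.3] 14.9 z [34.4 35.6 36.9] [75. 52. 40.]
stamp
  n 1935 [ 543.9 -329.7] [ 60.8 119.1] 72.6 z [10.4 11.3 12.5] [246. 244. 233.]
  n 3495 [ 474.7 -185.5] [140.   62.4] 14.9 z [34.4 35.6 36.9] [75. 52. 40.]
  n 572 [ 528.7 -233.3] [46.1 29.9] 20.5 z [16.4 18.6 58.4] [183.  154.5 115. ]
cream
  n 3928 [ 564.2 -337.4] [ 63.6 164.2] 71.5 z [ 9.9 11.2 12.5] [246. 243. 233.]
bowl
  n 1101 [ 499.6 -400.8] [69.4 70.1] 17.6 z [21.3 25.3 36.6] [140. 127. 114.]
brown_box [233.  92.] 0.68 [ 472. -186.    0.]
cream_bar [334.  64.] 0.72 [ 565. -335.    0.]
stamp [271.  68.] 0.79 [ 527. -235.    0.]
nib_bowl [358. 114.] 0.89 [ 501. -403.    0.]
cradle [104.  37.] 0.73 [497.  44.  -0.]
cradle_deck [233.  88.] 0.26 [ 479. -184.    0.]
```

View pics/w1.png

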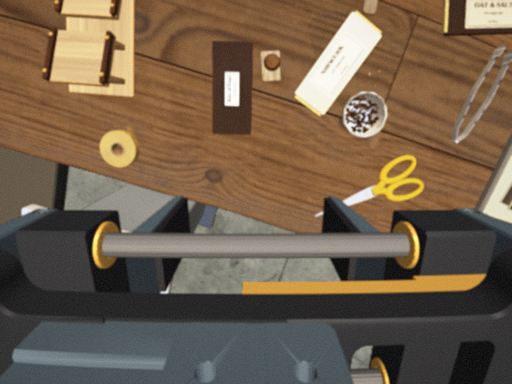

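Request:
move_arm(plan=[[[0.5, 4.8, 0.5], 0, 0], [[0.5, 4.8, 0.5], 0, 0], [[0.5, 4.8, 0.5], 0, 0], [[0.5, 4.8, 0.5], 0, 0], [[0.5, 4.8, 0.5], 0, 0]])

```text
time_s: 3.5
ee_pos: [403.4, -13.3, 329.3]
ee_rot: [180.0, -0.0, 16.3]
force: [1.3, -0.3, 0.3]
gripper_width: 91.1
gripper_force: 0.0
```

Request:
move_arm(plan=[[[0, 4.8, 0], -4, 0], [[0, 4.8, 0], -4, 0], [[0, 4, 0], 0, 0], [[0, 0, 0], 0, 0]])

```text
time_s: 3.9
ee_pos: [403.5, 125.0, 328.7]
ee_rot: [-179.9, 0.0, 8.8]
force: [0.5, -0.6, 0.4]
gripper_width: 91.2
gripper_force: 0.0
```

```bash
python3 - <<'E'
from h import *
s=env.state(); print(s["time_s"],np.round(s["ee_pos"]),np.round(s["ee_rot"],1),np.round(s["qpos"]),s["gripper_width"])
p=env.grab_frame("wrist"); save(p,"w2.png"); C=cloud(p); I=p["frame"]; np.savez("w2.npz",C=C,I=I)
for l,c,zr in(("red",(493,318),(38,56)),("card",(436,256),(5,70))): print(l);comps(C,I,c,zr,150,100)
for l in ("red_box","price_card","jar","cradle","cradle_deck","keeper_grip","keeper_hinge","backstop_top"):
    for r in env.landmark_of(p,l)[:1]:
        u,v=np.round(r["point"]).astype(int); print(l,(u,v),round(r["score"],2),np.round(onz(p,r["point"],0)),"cloud",np.round(C[v,u]))
E
```

```text
3.9 [403. 125. 329.] [-179.9    0.     8.8] [16.  1. 95.  0. 84. 97.] 91.15301843933943
red
  n 243 [561.5 438.6] [22.5 44.4] 63.8 z [38.9 40.2 41.3] [245. 242. 228.]
  n 4335 [491.6 318.6] [160.6  69.6] 2.7 z [44.2 45.4 46.7] [190.  58.  58.]
  n 195 [435.3 256.8] [ 3.5 75.2] 89.0 z [39.9 47.4 54.6] [28. 27. 26.]
card
  n 4696 [491.3 318.6] [160.1  69.7] 2.8 z [36.5 45.3 46.6] [190.  57.  57.]
  n 968 [435.7 252. ] [89.1 28.3] 2.9 z [13.3 18.4 55.8] [101.   83.   62.5]
red_box (np.int64(154), np.int64(83)) 0.87 [499. 321.   0.] cloud [496. 305.  44.]
price_card (np.int64(188), np.int64(123)) 0.72 [438. 255.   0.] cloud [438. 251.  15.]
jar (np.int64(221), np.int64(14)) 0.85 [626. 217.  -0.] cloud [603. 206.  74.]
cradle (np.int64(306), np.int64(105)) 0.94 [501.  49.   0.] cloud [500.  50.  12.]
cradle_deck (np.int64(309), np.int64(55)) 0.77 [584.  58.  -0.] cloud [579.  63.  25.]
keeper_hinge (np.int64(321), np.int64(12)) 0.77 [655.  52.   0.] cloud [609.  73. 127.]
backstop_top (np.int64(324), np.int64(18)) 0.95 [647.  46.   0.] cloud [647.  45.  -1.]
```

View pics/w2.png

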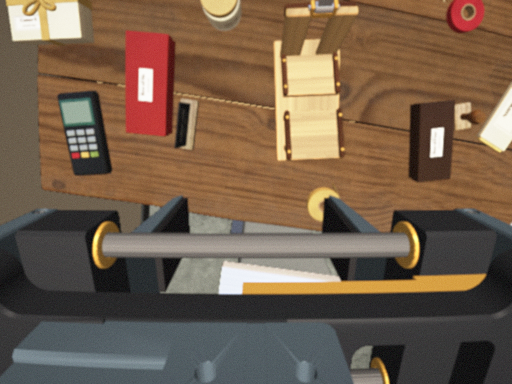

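```bash
python3 - <<'E'
from h import *
d=np.load("w2.npz"); C,I=d["C"],d["I"]
b1=C[66:84,294:332].reshape(-1,3); b2=C[116:150,298:330].reshape(-1,3)
for q in(b1,b2,np.r_[b1,b2]):
    c=q.mean(0); n=np.linalg.svd(q-c)[2][2]; n*=np.sign(n[2])
    print("plane c",c.round(1),"tilt",np.arccos(n[2]).round(3),"dir",np.degrees(np.arctan2(n[1],n[0])).round(1),"res",np.std((q-c)@n).round(2))
# base outline
P=C.reshape(-1,3); col=I.reshape(-1,3).astype(int)
print("base");comps(C,I,(500,50),(6,18),140,150)
# deck frame
def frame(yaw,c,tilt=.30):
    ex=R.from_euler("zy",[yaw,np.degrees(tilt)],degrees=True).as_matrix()
    return ex
for yaw in (12.,13.,14.):
    F=frame(yaw,c); L=(P-c)@F
    m=(abs(L[:,0])<110)&(abs(L[:,1])<60)&(L[:,2]>5)&(L[:,2]<14)
    dark=m&(col.sum(1)<260)
    y=L[dark,1]; x=L[dark,0]
    for s in(1,-1):
        k=(y*s>0)&(abs(y)>25)
        a=np.polyfit(x[k],y[k],1); print(yaw,s,k.sum(),"slope deg",np.degrees(a[0]).round(2),"at0",a[1].round(1),np.percentile(y[k],[2,50,98]).round(1),"x",np.percentile(x[k],[1,99]).round(1))
F=frame(13,c); L=(P-c)@F
for z0 in range(10,110,20):
    m=(abs(L[:,1])<47)&(abs(L[:,1])>14)&(L[:,2]>z0)&(L[:,2]<z0+20)&(abs(L[:,0])<150)
    print(z0,m.sum(),np.percentile(L[m,0],[2,10,50,90]).round(1) if m.any() else "")
m=(L[:,2]>105)&(abs(L[:,1])<60)&(abs(L[:,0])<200);print("arm",m.sum(),np.percentile(L[m],[5,50,95],axis=0).round(0))
print(c)
E
```

```text
plane c [547.9  53.3  37.9] tilt 1.407 dir 8.2 res 7.89
plane c [457.7  39.4  66.5] tilt 1.333 dir -62.0 res 14.36
plane c [492.5  44.8  55.5] tilt 1.298 dir -75.7 res 15.63
base
  n 234 [595.6  62.1] [24.  32.8] 80.2 z [ 9.4 10.7 12. ] [232.5 203.  147. ]
  n 1677 [505.7  49. ] [203.5 111.7] 11.4 z [ 9.2 10.4 11.7] [241. 216. 157.]
12.0 1 14 slope deg 250.81 at0 -377.5 [31.5 42.1 45.3] x [94.6 96.5]
12.0 -1 311 slope deg -0.65 at0 -38.7 [-43.3 -38.8 -34.5] x [-77.5  93.1]
13.0 1 14 slope deg 264.06 at0 -404.5 [29.9 40.4 43.6] x [95.2 97.2]
13.0 -1 311 slope deg -1.64 at0 -38.8 [-44.1 -39.  -33.4] x [-78.1  92.5]
14.0 1 14 slope deg 266.62 at0 -413.6 [28.2 38.7 41.9] x [95.7 98. ]
14.0 -1 312 slope deg -2.54 at0 -38.7 [-45.  -38.9 -32.5] x [-78.7  91.9]
10 289 [92.1 92.6 94.1 96.7]
30 336 [92.4 93.2 94.6 95.9]
50 363 [92.2 92.7 94.9 96.5]
70 408 [92.4 93.  94.8 96.3]
90 757 [ 93.1  94.   99.7 112.6]
arm 5293 [[-188.   19.  120.]
 [-147.   56.  343.]
 [  95.   60.  357.]]
[492.54028543  44.78598739  55.46235756]
```

```bash
cat >> h.py <<'E'
DECK_F=R.from_euler("zy",[11.4,np.degrees(.30)],degrees=True).as_matrix()
E
python3 - <<'E'
from h import *
d=np.load("w2.npz"); C,I=d["C"],d["I"]
P=C.reshape(-1,3); col=I.reshape(-1,3).astype(int)
c=np.array([505.7,49,0]); L=(P-c)@DECK_F
f=(P[:,2]>16)&(np.linalg.norm(P[:,:2]-c[:2],axis=1)<150)
m=f&(abs(L[:,1])<30)&(L[:,0]>-110)&(L[:,0]<90)&(col.sum(1)>350)
h=np.histogram(L[m,2],bins=np.arange(20,80,1)); print("deckz peak",[(int(b),int(n)) for n,b in zip(*h) if n>40])
zk=np.median(L[m,2]); 
for _ in range(3):
    q=m&(abs(L[:,2]-zk)<3); zk=np.median(L[q,2])
a=np.polyfit(L[q,0],L[q,2],1); b=np.polyfit(L[q,1],L[q,2],1); print("deck z",zk,"slopes",a[0],b[0],q.sum())
l=f&(L[:,2]-zk>4)&(L[:,2]-zk<12)&(col.sum(1)<300)&(abs(L[:,0])<120)
for s in(1,-1):
    k=l&(s*L[:,1]>20)&(abs(L[:,1])<60)
    if k.sum()>5:print("lip",s,k.sum(),np.percentile(L[k,1],[3,50,97]).round(1),np.percentile(L[k,0],[3,97]).round(1))
k=f&(abs(L[:,1])<47)&(abs(L[:,1])>14)&(L[:,2]-zk>15)&(L[:,2]-zk<95)&(L[:,0]>50)
xb=np.percentile(L[k,0],[5,25,50]); print("back x",xb, "y",np.percentile(L[k,1],[1,99]))
k2=k&(L[:,2]-zk>40)
O=c+DECK_F@np.array([xb[1],0,zk]); print("deck origin",O.round(1))
print("expected rel: base center->", (DECK_F.T@(O-c)).round(1))
k=f&(L[:,2]-zk>112)
if k.sum():
    D=(P[k]-O)@DECK_F; D=D[(abs(D[:,1])<30)]; D=D[(D[:,2]<260)&(abs(D[:,0])<120)]; print(len(D),np.percentile(D,[2,50,98],axis=0).round(0))
E
```

```text
deckz peak [(43, 43), (44, 216), (45, 577), (46, 849), (47, 831), (48, 547), (49, 204)]
deck z 46.97188348217284 slopes -0.004811143632973255 -0.05648375348823727 3227
lip 1 263 [24.6 45.2 48.7] [-102.4   66.4]
lip -1 383 [-41.4 -36.8 -28.3] [-103.8   64.1]
back x [64.12062781 64.7380262  65.27353673] y [-39.90049565  46.51545515]
deck origin [580.2  61.8  26.1]
expected rel: base center-> [64.7 -0.  47. ]
124 [[  2.  -7. 112.]
 [  4.   8. 115.]
 [  9.  19. 123.]]
```

```bash
python3 - <<'E'
from h import *
def ana(C,I,n):
    P=C.reshape(-1,3); col=I.reshape(-1,3).astype(int)
    c=np.array([505.7,49,0]); L=(P-c)@DECK_F
    t=(abs(P[:,2])<12)&(P[:,0]>380)&(P[:,0]<700)&(abs(P[:,1])<300)
    A=np.c_[P[t,:2]-c[:2],np.ones(t.sum())]; 
    for _ in range(4):
        s=np.linalg.lstsq(A,P[t,2],rcond=None)[0]; r=abs(A@s-P[t,2]); 
    print(n,"table plane",s.round(4))
    f=(P[:,2]>14)&(np.linalg.norm(P[:,:2]-c[:2],axis=1)<150)
    m=f&(abs(L[:,1])<32)&(L[:,0]>-108)&(L[:,0]<60)&(abs(L[:,2]-47)<7)
    Q=L[m]
    for _ in range(6):
        A=np.c_[Q[:,:2],np.ones(len(Q))]; s=np.linalg.lstsq(A,Q[:,2],rcond=None)[0]; r=abs(A@s-Q[:,2]); Q=Q[r<max(2,np.percentile(r,90))]
    print("  deck",s.round(4),len(Q),"std",r.std().round(2))
    for z in range(0,15,2):
        q=f*0+(P[:,2]>z)&(P[:,2]<=z+2)&(np.linalg.norm(P[:,:2]-c[:2],axis=1)<120)&(col.sum(1)>450)
        if q.sum()>30: print("  z",z,q.sum(),"x",np.percentile((P[q]-c)@R.from_euler('z',11.4,degrees=True).as_matrix(),[1,99],axis=0)[:,:2].round(1).tolist())
d=np.load("w2.npz"); ana(d["C"],d["I"],"w2")
for n in("scene","side"):
    p=env.grab_frame(n); ana(cloud(p),p["frame"],n)
E
```

```text
w2 table plane [-0.0018 -0.0005  0.4314]
  deck [-5.5000e-03 -5.9800e-02  4.6859e+01] 3315 std 0.44
  z 6 32 x [[229.1, 575.6], [229.1, 575.6]]
  z 8 554 x [[229.1, 575.6], [229.1, 575.6]]
  z 10 1211 x [[229.1, 575.6], [229.1, 575.6]]
  z 12 114 x [[229.1, 575.6], [229.1, 575.6]]
scene table plane [-0.0021  0.0007 -0.3121]
  deck [-3.60000e-03 -5.33000e-02  4.59036e+01] 274 std 0.59
  z 4 52 x [[-230.2, 667.1], [-230.2, 667.1]]
  z 6 83 x [[-230.2, 667.1], [-230.2, 667.1]]
  z 8 119 x [[-230.2, 667.1], [-230.2, 667.1]]
  z 10 97 x [[-230.2, 667.1], [-230.2, 667.1]]
  z 12 78 x [[-230.2, 667.1], [-230.2, 667.1]]
  z 14 32 x [[-230.2, 667.1], [-230.2, 667.1]]
side table plane [-0.0046  0.005   2.8114]
  deck [-4.50000e-03 -6.53000e-02  4.82172e+01] 225 std 0.49
```

```bash
sed -i 's/DECK_F=R.from_euler("zy"/DECK_F=R.from_euler("ZY"/' h.py
python3 - <<'E'
from h import *
d=np.load("w2.npz"); C,I=d["C"],d["I"]
P=C.reshape(-1,3); col=I.reshape(-1,3).astype(int)
c=np.array([505.7,49,0]); L=(P-c)@DECK_F
f=(P[:,2]>14)&(np.linalg.norm(P[:,:2]-c[:2],axis=1)<150)
m=f&(abs(L[:,1])<32)&(L[:,0]>-108)&(L[:,0]<60)&(abs(L[:,2]-47)<7); Q=L[m]
for _ in range(6):
    A=np.c_[Q[:,:2],np.ones(len(Q))]; s=np.linalg.lstsq(A,Q[:,2],rcond=None)[0]; r=abs(A@s-Q[:,2]); Q=Q[r<max(2,np.percentile(r,90))]
print("deck",s.round(4),len(Q)); zk=s[2]
l=f&(L[:,2]-zk>4)&(L[:,2]-zk<12)&(col.sum(1)<300)&(abs(L[:,0])<120)
for s in(1,-1):
    k=l&(s*L[:,1]>20)&(abs(L[:,1])<60); print("lip",s,k.sum(),np.percentile(L[k,1],[3,50,97]).round(1),np.percentile(L[k,0],[3,97]).round(1))
k=f&(abs(L[:,1])<47)&(abs(L[:,1])>14)&(L[:,2]-zk>15)&(L[:,2]-zk<95)&(L[:,0]>50)
xb=np.percentile(L[k,0],[5,25,50]); print("back x",xb,"y",np.percentile(L[k,1],[1,99]), "slope xy",np.polyfit(L[k,1],L[k,0],1)[0])
O=c+DECK_F@np.array([xb[2],0,zk]); print("deck origin",O.round(1))
k=f&(L[:,2]-zk>112); D=(P[k]-O)@DECK_F; D=D[(abs(D[:,1])<30)&(D[:,2]<260)&(abs(D[:,0])<120)]; print("arm",len(D),np.percentile(D,[2,50,98],axis=0).round(0))
E
```

```text
deck [ 5.00000e-04 -2.00000e-03  4.67697e+01] 3318
lip 1 335 [25.9 42.6 45.6] [-103.3   65.5]
lip -1 386 [-44.6 -40.2 -28.9] [-103.5   64.3]
back x [63.57462821 64.14453577 64.62081216] y [-44.99254652  46.41671641] slope xy 0.005090994147819236
deck origin [579.8  63.9  25.6]
arm 159 [[  0. -16. 112.]
 [  3.   1. 114.]
 [ 10.  16. 124.]]
```

Request:
move_arm(plan=[[[1.8, 3.24, -2.0], -1, 0], [[1.8, 3.24, -2.0], -1, 0], [[1.8, 3.24, -2.0], -1, 0], [[1.8, 3.24, -2.0], -1, 0], [[1.8, 3.24, -2.0], -1, 0]])

```text
time_s: 4.95
ee_pos: [494.4, 284.6, 228.1]
ee_rot: [180.0, -0.0, 3.4]
force: [1.7, 0.3, -0.2]
gripper_width: 91.2
gripper_force: 0.0
```

Request:
move_arm(plan=[[[1.8, 3.24, -2.0], -1, 0], [[0, 0, -4], 0, 0], [[0, 0, -4], 0, 0], [[0, 0, -3], 0, 0], [[0, 0, 0], 0, 0]], squeeze=15)

```text
time_s: 5.45
ee_pos: [508.9, 314.0, 94.4]
ee_rot: [179.7, 0.5, 2.4]
force: [-0.7, 0.1, -0.2]
gripper_width: 91.2
gripper_force: 0.0
```

Request:
move_arm(plan=[[[0.2, 0.5, -3], 0.3, 0], [[0, 0, -2.5], 0, 0], [[0, 0, -2.0], 0, 0], [[0, 0, 0], 0, 0], [[0, 0, 0], 0, 0]])

```text
time_s: 5.95
ee_pos: [514.9, 321.4, 25.6]
ee_rot: [-179.9, -0.1, 2.7]
force: [0.6, 0.4, -0.0]
gripper_width: 91.4
gripper_force: 0.0
```

Request:
move_arm(plan=[[[0, -0.15, -0.7], 0, 0], [[0, 0, 0], 0, 0.3], [[0, 0, 0], 0, 0.35], [[0, 0, 0], 0, 0.35], [[0, 0, 0], 0, 0.35]])

```text
time_s: 6.45
ee_pos: [514.0, 319.7, 17.5]
ee_rot: [-180.0, -0.0, 2.7]
force: [0.0, 0.7, 1.7]
gripper_width: 68.0
gripper_force: 15.0
```

Request:
move_arm(plan=[[[0, 0, 0], 0, 0.5], [[0, 0, 0], 0, 0.5], [[0, 0, 0.5], 0, 0.5], [[0, 0, 1.5], 0, 0.5], [[0, 0, 3], 0, 0.5]])

```text
time_s: 6.95
ee_pos: [511.5, 318.0, 64.8]
ee_rot: [179.8, 0.4, 2.7]
force: [-0.1, -0.3, -1.5]
gripper_width: 68.0
gripper_force: 15.0
```

Request:
move_arm(plan=[[[0, 0, 4], 0, 0.5], [[0, -1, 4], 0, 0.5], [[0.3, -3.6, 2.5], 1.2, 0.5], [[0.3, -3.6, 1], 1.2, 0.5], [[0.3, -3.6, 0], 1.2, 0.5]])

```text
time_s: 7.45
ee_pos: [523.3, 200.5, 183.9]
ee_rot: [-180.0, -0.2, 6.4]
force: [1.1, 0.4, -1.4]
gripper_width: 67.9
gripper_force: 15.0
```

Request:
move_arm(plan=[[[0.3, -3.6, 0], 1.2, 0.5], [[0.3, -3.6, 0], 1.2, 0.5], [[0.2, -3.6, 0], 1.2, 0.5], [[0.1, -3.2, 0], 1.5, 0.5], [[0, 0, 0], 0, 0.5]])

```text
time_s: 7.95
ee_pos: [531.0, 57.8, 181.6]
ee_rot: [179.9, 0.1, 11.2]
force: [-0.8, -0.0, -2.6]
gripper_width: 68.1
gripper_force: 15.0
```

Request:
move_arm(plan=[[[0, 0, 0], 0, 0.5]])

```text
time_s: 8.05
ee_pos: [531.3, 60.9, 181.7]
ee_rot: [-180.0, 0.1, 11.3]
force: [-0.0, -1.0, -1.7]
gripper_width: 67.9
gripper_force: 15.0
```

Request:
move_arm(plan=[[[0, -0.6, -3.5], 0.1, 0.5], [[0, 0, -3], 0, 0.5], [[0, 0, -1.6], 0, 0.5], [[0, 0, 0], 0, 0.5], [[0, 0, 0], 0, 0.5]], squeeze=10)

```text
time_s: 8.55
ee_pos: [531.9, 56.3, 101.2]
ee_rot: [-180.0, -0.0, 11.6]
force: [0.4, -0.2, -1.3]
gripper_width: 68.0
gripper_force: 10.0
```

```bash
python3 - <<'E'
from h import *
s=env.state(); print(s["time_s"],np.round(s["ee_pos"],1),np.round(s["ee_rot"],1),s["force"])
p=env.grab_frame("wrist"); C=cloud(p);I=p["frame"].astype(int);a=p["frame"]
p2=env.grab_frame("side"); b=p2["frame"][130:260,180:340]
cv2.imwrite("pics/w3.png",cv2.cvtColor(np.hstack([a,cv2.resize(b,(472,384),interpolation=cv2.INTER_CUBIC)])[:,:],cv2.COLOR_RGB2BGR)[:, :] )
im=cv2.imread("pics/w3.png"); cv2.imwrite("pics/w3.png",cv2.resize(im,(800,int(384*800/984))))
O=np.array([579.6,64.8,25.6]); m=(I[...,0]>110)&(I[...,1]<90)&(C[...,2]>50)&(np.hypot(C[...,0]-530,C[...,1]-60)<130)
q=C[m]; r=cv2.minAreaRect(q[:,:2].astype(np.float32)); print(len(q),r, np.percentile(q[:,2],[5,50,95]))
L=(q-O)@DECK_F; print(np.percentile(L,[1,50,99],axis=0).round(1))
E
```

```text
8.55 [531.9  56.3 101.2] [-180.    -0.    11.6] [ 0.42291714 -0.19739004 -1.27297914]
15023 ((567.0131225585938, 56.352027893066406), (125.6427993774414, 131.68128967285156), 12.167717933654785) [111.91525403 129.22202532 130.67008214]
[[-102.2  -35.8   62.2]
 [ -47.9    1.1   93.7]
 [  19.6   40.5  171.9]]
```

View pics/w3.png

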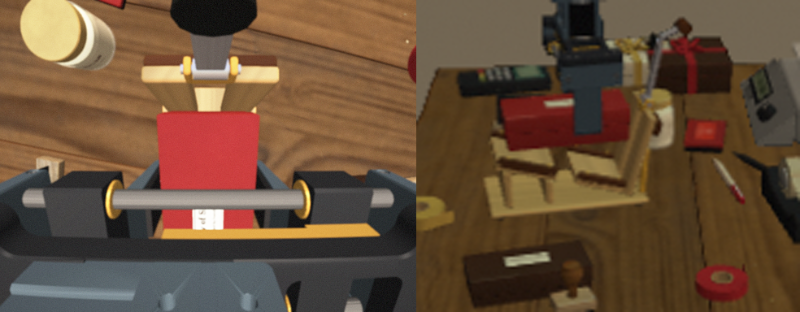

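Request:
move_arm(plan=[[[-0.12, -0.14, -0.6], 0, 0.5], [[0, 0, -0.5], 0, 0.5], [[0, 0, -0.4], 0, 0.5], [[0, 0, -0.4], 0, 0.5], [[0, 0, -0.4], 0, 0.5]], squeeze=8)

```text
time_s: 9.15
ee_pos: [531.2, 54.0, 78.1]
ee_rot: [180.0, -0.1, 11.5]
force: [2.0, 1.2, -0.8]
gripper_width: 67.8
gripper_force: 8.0
```

Request:
move_arm(plan=[[[0, 0, -0.4], 0, 0.5], [[0, 0, -0.4], 0, 0.5], [[0, 0, -0.4], 0, 0.5], [[0, 0, 0], 0, 0.5]], squeeze=8)

```text
time_s: 9.55
ee_pos: [529.5, 53.9, 65.1]
ee_rot: [-180.0, 0.1, 11.5]
force: [-0.1, 0.4, -1.5]
gripper_width: 67.8
gripper_force: 8.0
```

Request:
move_arm(plan=[[[0, 0, -0.3], 0, 0.5], [[0, 0, -0.2], 0, 0.5], [[0, 0, 0], 0, 0.5]])

```text
time_s: 9.85
ee_pos: [529.9, 53.9, 60.6]
ee_rot: [-180.0, 0.1, 11.5]
force: [0.0, 0.2, -1.8]
gripper_width: 68.2
gripper_force: 8.0
```

```bash
python3 - <<'E'
from h import *
s=env.state(); print(s["time_s"],np.round(s["ee_pos"],1),s["force"])
p=env.grab_frame("wrist"); C=cloud(p);I=p["frame"].astype(int)
O=np.array([579.6,64.8,25.6]); m=(I[...,0]>110)&(I[...,1]<90)&(C[...,2]>30)&(np.hypot(C[...,0]-530,C[...,1]-60)<130)
L=(C[m]-O)@DECK_F; k=(abs(L[:,0]+40)<45)&(abs(L[:,1])<36)&(L[:,2]<75); L=L[k]
A=np.c_[L[:,:2],np.ones(len(L))]
for _ in range(4):
    s=np.linalg.lstsq(A,L[:,2],rcond=None)[0]; r=abs(A@s-L[:,2]); g=r<max(1.5,np.percentile(r,85)); A,L=A[g],L[g]
print(s.round(4),len(L),np.percentile(L,[1,50,99],axis=0).round(1))
E
```

```text
9.85 [529.9  53.9  60.6] [ 0.02182204  0.16670802 -1.78604622]
[ 1.00000e-04 -2.00000e-03  4.59716e+01] 11753 [[-84.1 -34.3  44.7]
 [-36.8  -1.4  46. ]
 [ -6.4  31.9  47.3]]
```

Request:
move_arm(plan=[[[0.25, 0.13, -0.08], 0, 0.5], [[0.25, 0.05, -0.08], 0, 0.5], [[0.2, 0.04, -0.06], 0, 0.5], [[0, 0, 0], 0, 0.5]])

```text
time_s: 10.3
ee_pos: [534.9, 55.9, 58.6]
ee_rot: [-180.0, 0.4, 11.5]
force: [-6.5, -1.8, 3.8]
gripper_width: 67.7
gripper_force: 8.0
```

Request:
move_arm(plan=[[[0, 0, 0], 0, 0.15], [[0, 0, 0], 0, 0.05], [[0, 0, 0], 0, 0], [[-0.5, 0, 4], 0, 0], [[-1, 0, 4], 0, 0]])

```text
time_s: 10.8
ee_pos: [522.4, 56.2, 138.8]
ee_rot: [-180.0, 0.1, 11.5]
force: [1.0, -0.4, 1.0]
gripper_width: 91.3
gripper_force: 0.0
```

Request:
move_arm(plan=[[[-3, -0.6, 3], 0, 0], [[-3, -0.6, 2], 0, 0], [[-3, -0.6, 1], 0, 0], [[-3, -0.6, 0], 0, 0], [[0, 0, 0], 0, 0]])

```text
time_s: 11.3
ee_pos: [399.2, 31.7, 199.2]
ee_rot: [180.0, 0.0, 11.5]
force: [1.0, 0.0, -0.1]
gripper_width: 91.1
gripper_force: 0.0
```

```bash
cat >> h.py <<'E'
O=np.array([579.6,64.8,25.6])
def deckview(p,mask,top,half=40):
    """items on the deck: mask(rgb)->bool, expected top height"""
    C=cloud(p);I=p["frame"].astype(int); L=(C-O)@DECK_F
    m=mask(I)&(abs(L[...,2]-top)<8)&(abs(L[...,1])<half)&(L[...,0]<15)&(L[...,0]>-190)
    k,lab,st,_=cv2.connectedComponentsWithStats(m.astype(np.uint8)); i=1+np.argmax(st[1:,4]); q=L[lab==i]
    r=cv2.minAreaRect(q[:,:2].astype(np.float32)); A=np.c_[q[:,:2],np.ones(len(q))]; s=np.linalg.lstsq(A,q[:,2],rcond=None)[0]
    print("n",len(q),"rect",np.round(r[0],1),np.round(r[1],1),round(r[2],1),"plane",s.round(3),"x",np.percentile(q[:,0],[.5,99.5]).round(1),"y",np.percentile(q[:,1],[1,99]).round(1))
def lips(p):
    C=cloud(p);I=p["frame"].astype(int); L=(C-O)@DECK_F
    l=(abs(L[...,2]-8)<3)&(I.sum(-1)<300)&(L[...,0]<-15)&(L[...,0]>-175)&(I[...,0]<110)
    for s in(1,-1):
        k=l&(s*L[...,1]>34)&(s*L[...,1]<52)
        if k.sum()>5:print("lip",s,k.sum(),np.percentile(L[k][:,1],[3,50,97]).round(1))
    b=(abs(L[...,1])<47)&(abs(L[...,1])>14)&(L[...,2]>60)&(L[...,2]<97)&(abs(L[...,0])<15)&(I.sum(-1)>330)
    print("back",b.sum(),np.percentile(L[b],[2,25,50,98],axis=0)[:,:2].round(1).tolist())
E
python3 - <<'E'
from h import *
s=env.state(); print(s["time_s"],np.round(s["ee_pos"],1),s["force"],s["gripper_width"])
p=env.grab_frame("wrist"); save(p,"w4.png")
deckview(p,lambda I:(I[...,0]>100)&(I[...,1]<95),46); lips(p)
E
```

```text
11.3 [399.2  31.7 199.2] [ 1.03453204  0.03437167 -0.08919727] 91.09286591659361
n 8775 rect [-88.5  -0.3] [144.5  68.1] 0.2 plane [ 2.0000e-03 -1.0000e-03  4.5973e+01] x [-160.4  -18. ] y [-33.5  32.7]
lip 1 182 [38.  40.4 42.9]
lip -1 161 [-45.7 -43.2 -39.3]Traceback (most recent call last):
  File "<stdin>", line 4, in <module>
  File "h.py", line 51, in lips
    print("back",b.sum(),np.percentile(L[b],[2,25,50,98],axis=0)[:,:2].round(1).tolist())
                         ~~~~~~~~~~~~~^^^^^^^^^^^^^^^^^^^^^^^^^^
    return _quantile_unchecked(
        a, q, axis, out, overwrite_input, method, keepdims, weights)
    return _ureduce(a,
                    func=_quantile_ureduce_func,
    ...<5 lines>...
                    overwrite_input=overwrite_input,
                    method=method)
    r = func(a, **kwargs)
    result = _quantile(arr,
                       quantiles=q,
    ...<2 lines>...
                       out=out,
                       weights=wgt)
    slices_having_nans = np.isnan(arr[-1, ...])
                                  ~~~^^^^^^^^^
IndexError: index -1 is out of bounds for axis 0 with size 0
```

Request:
move_arm(plan=[[[0.9, -3.7, -1], 0.6, 0], [[0.9, -3.7, -1.5], 0.6, 0], [[0.9, -3.7, -1.5], 0.6, 0], [[0.9, -3.7, -1.5], 0.6, 0], [[0.9, -3.7, -1.5], 0.6, 0]])

```text
time_s: 11.85
ee_pos: [449.1, -154.8, 128.0]
ee_rot: [180.0, -0.1, 14.6]
force: [0.2, 0.2, 0.6]
gripper_width: 91.2
gripper_force: 0.0
```

Request:
move_arm(plan=[[[1.1, -3.7, -2], 0.4, 0], [[0, 0, -3], 0, 0], [[0, 0, 0], 0, 0], [[0, 0, 0], 0, 0]], squeeze=15)

```text
time_s: 12.25
ee_pos: [458.8, -189.7, 78.5]
ee_rot: [-180.0, 0.1, 14.9]
force: [0.6, 0.1, 1.0]
gripper_width: 91.1
gripper_force: 0.0
```

Request:
move_arm(plan=[[[-0.2, -0.1, -3.0], 0, 0], [[0, 0, -2.5], 0, 0], [[0, 0, -1.2], 0, 0], [[0, 0, 0], 0, 0], [[0, 0, 0], 0, 0.3]])

```text
time_s: 12.75
ee_pos: [457.7, -190.9, 13.0]
ee_rot: [179.9, -0.1, 15.0]
force: [0.2, -0.7, -0.3]
gripper_width: 86.1
gripper_force: 0.0
```

Request:
move_arm(plan=[[[0, 0, 0], 0, 0.5], [[0, 0, 0], 0, 0.5], [[0, 0, 0], 0, 0.5], [[0, 0, 0], 0, 0.5]])

```text
time_s: 13.15
ee_pos: [456.8, -190.8, 12.5]
ee_rot: [180.0, -0.0, 14.9]
force: [-0.7, 0.9, 4.3]
gripper_width: 62.0
gripper_force: 15.0
```

Request:
move_arm(plan=[[[0, 0, 0.5], 0, 0.5], [[0, 0, 2], 0, 0.5], [[0, 0, 4], 0, 0.5], [[0, 0, 4], 0, 0.5], [[0, 0, 3], 0, 0.5]])

```text
time_s: 13.65
ee_pos: [456.6, -191.1, 148.9]
ee_rot: [179.9, -0.1, 14.9]
force: [-0.1, 0.1, -3.4]
gripper_width: 61.9
gripper_force: 15.0
```

Request:
move_arm(plan=[[[0.9, 3.5, 1], -0.6, 0.5], [[0.9, 3.9, 1], -0.6, 0.5], [[0.9, 3.9, 1], -0.6, 0.5], [[0.9, 3.9, 0.7], -0.6, 0.5], [[0.9, 3.9, 0], -0.6, 0.5]])

```text
time_s: 14.15
ee_pos: [501.8, 1.5, 184.6]
ee_rot: [180.0, -0.1, 11.9]
force: [0.5, 0.2, -2.3]
gripper_width: 62.1
gripper_force: 15.0
```

Request:
move_arm(plan=[[[0.9, 3.5, 0], -0.5, 0.5], [[0.1, 1.6, 0], 0, 0.5], [[0, 0, 0], 0, 0.5], [[0, 0, 0], 0, 0.5]])

```text
time_s: 14.55
ee_pos: [510.9, 50.9, 183.4]
ee_rot: [180.0, 0.1, 11.5]
force: [-0.5, -0.4, -2.4]
gripper_width: 62.2
gripper_force: 15.0
```

Request:
move_arm(plan=[[[0.2, 0, -2.5], 0, 0.5], [[0, 0, -1.8], 0, 0.5], [[0, 0, -0.8], 0, 0.5], [[0, 0, -0.4], 0, 0.5], [[0, 0, -0.4], 0, 0.5]], squeeze=8)

```text
time_s: 15.05
ee_pos: [513.9, 50.6, 125.1]
ee_rot: [180.0, -0.1, 11.4]
force: [-0.4, -0.6, -2.7]
gripper_width: 61.8
gripper_force: 8.0
```

Request:
move_arm(plan=[[[0, 0, -0.4], 0, 0.5], [[0, 0, -0.3], 0, 0.5], [[0, 0, -0.3], 0, 0.5], [[0, 0, -0.3], 0, 0.5], [[0, 0, 0], 0, 0.5]])

```text
time_s: 15.55
ee_pos: [513.2, 51.2, 111.5]
ee_rot: [-180.0, 0.0, 11.4]
force: [0.8, 1.2, -2.0]
gripper_width: 62.3
gripper_force: 8.0
```

```bash
python3 - <<'E'
from h import *
s=env.state(); print(s["time_s"],np.round(s["ee_pos"],1),s["force"])
p=env.grab_frame("wrist"); save(p,"w5.png"); C=cloud(p);I=p["frame"].astype(int)
L=(C-O)@DECK_F; m=(L[...,2]>62)&(L[...,2]<100)&(L[...,0]<-2)&(L[...,0]>-70)&(abs(L[...,1])<32); L=L[m]; A=np.c_[L[:,:2],np.ones(len(L))]
for _ in range(4):
    s=np.linalg.lstsq(A,L[:,2],rcond=None)[0]; r=abs(A@s-L[:,2]); g=r<max(1.5,np.percentile(r,85)); A,L=A[g],L[g]
print(s.round(4),len(L),np.percentile(L,[1,50,99],axis=0).round(1))
E
```

```text
15.55 [513.2  51.2 111.5] [ 0.76752327  1.2057456  -1.9771249 ]
[ 4.61000e-02 -1.10000e-03  8.94213e+01] 10780 [[-69.2 -30.7  85.3]
 [-36.4  -0.3  87.8]
 [ -5.   29.7  90. ]]
```

Request:
move_arm(plan=[[[0, 0, -0.2], 0, 0.5], [[0, 0, -0.15], 0, 0.5], [[0.25, 0.05, -0.08], 0, 0.5], [[0.25, 0.05, -0.08], 0, 0.5], [[0.2, 0.04, -0.06], 0, 0.5]])

```text
time_s: 16.1
ee_pos: [517.5, 52.0, 106.3]
ee_rot: [-180.0, 0.4, 11.4]
force: [-7.6, -1.9, 7.9]
gripper_width: 62.2
gripper_force: 8.0
```

Request:
move_arm(plan=[[[0, 0, 0], 0, 0.5]])

```text
time_s: 16.2
ee_pos: [517.7, 52.1, 106.2]
ee_rot: [-180.0, 0.4, 11.4]
force: [-6.4, -0.4, 7.0]
gripper_width: 61.9
gripper_force: 8.0
```

```bash
python3 - <<'E'
from h import *
s=env.state(); print(s["time_s"],np.round(s["ee_pos"],1),s["force"])
p=env.grab_frame("wrist"); C=cloud(p);I=p["frame"].astype(int)
L=(C-O)@DECK_F; m=(L[...,2]>62)&(L[...,2]<100)&(L[...,0]<2)&(L[...,0]>-70)&(abs(L[...,1])<32); L=L[m]; A=np.c_[L[:,:2],np.ones(len(L))]
for _ in range(4):
    s=np.linalg.lstsq(A,L[:,2],rcond=None)[0]; r=abs(A@s-L[:,2]); g=r<max(1.5,np.percentile(r,85)); A,L=A[g],L[g]
print(s.round(4),len(L),np.percentile(L,[1,50,99],axis=0).round(1))
E
```

```text
16.2 [517.7  52.1 106.2] [-6.40526481 -0.40918328  6.95797052]
[-1.50000e-03 -1.30000e-03  8.19663e+01] 10248 [[-69.1 -30.7  80.7]
 [-37.1  -0.9  82. ]
 [ -1.6  29.5  83.4]]
```

Request:
move_arm(plan=[[[0, 0, 0.05], 0, 0.15], [[0, 0, 0], 0, 0.05], [[0, 0, 0], 0, 0], [[-0.5, 0, 4], 0, 0], [[-1.5, 0, 4], 0, 0]])

```text
time_s: 16.75
ee_pos: [500.6, 52.5, 186.4]
ee_rot: [-180.0, 0.1, 11.4]
force: [0.8, 0.0, 0.1]
gripper_width: 91.2
gripper_force: 0.0
```

Request:
move_arm(plan=[[[-3, -0.6, 3], 0, 0], [[-3, -0.6, 2], 0, 0], [[-3, -0.6, 0], 0, 0], [[0, 0, 0], 0, 0]])

```text
time_s: 17.15
ee_pos: [407.5, 34.2, 237.3]
ee_rot: [180.0, 0.0, 11.4]
force: [0.5, 0.4, 0.2]
gripper_width: 91.1
gripper_force: 0.0
```

```bash
python3 - <<'E'
from h import *
s=env.state(); print(s["time_s"],np.round(s["ee_pos"],1),s["force"],s["gripper_width"])
p=env.grab_frame("wrist"); save(p,"w6.png")
deckview(p,lambda I:I[...,0]>0,82,34)
deckview(p,lambda I:(I[...,0]>100)&(I[...,1]<95),46)
try: lips(p)
except Exception: pass
E
```

```text
17.15 [407.5  34.2 237.3] [0.53890821 0.38388698 0.16169885] 91.13786080085019
n 7720 rect [-79.   -0.7] [123.5  62.4] 0.6 plane [ 5.0000e-03 -1.0000e-03  8.2403e+01] x [-140.3  -18.7] y [-30.9  29.9]
n 1396 rect [-147.8   -0.4] [68.  26.2] 89.5 plane [ 0.075 -0.    57.005] x [-160.6 -136.4] y [-34.2  32.3]
lip 1 154 [38.3 39.8 42.4]
lip -1 116 [-45.3 -42.7 -40.3]
```

View pics/w6.png

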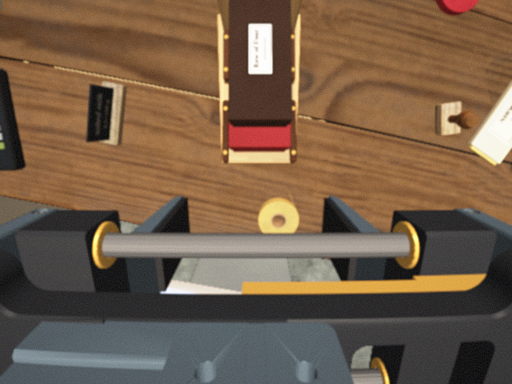

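Request:
move_arm(plan=[[[1.8, -4.0, -0.8], -3.3, 0], [[1.8, -4.1, -1], -3.3, 0], [[1.8, -4.1, -1], -3.3, 0], [[1.8, -4.1, -1], -3.3, 0], [[1.8, -4.1, -1], -3.3, 0]])

```text
time_s: 17.7
ee_pos: [502.1, -171.5, 187.3]
ee_rot: [-180.0, -0.0, -5.2]
force: [1.0, 0.4, 1.3]
gripper_width: 91.2
gripper_force: 0.0
```

Request:
move_arm(plan=[[[1.8, -4.1, -1], -3.3, 0.1], [[1.8, -4.1, -1], -3.3, 0.1], [[1.8, -4.1, -1], -3.3, 0.1], [[1.8, -4.1, -1], -3.3, 0.1], [[0, 0, 0], 0, 0.1]], squeeze=10)

```text
time_s: 18.2
ee_pos: [574.2, -338.4, 144.3]
ee_rot: [179.9, 0.1, -18.5]
force: [-0.2, 1.0, -0.3]
gripper_width: 81.9
gripper_force: 0.0
```

Request:
move_arm(plan=[[[0, 0, 0], 0, 0.1]])

```text
time_s: 18.3
ee_pos: [572.8, -334.1, 146.3]
ee_rot: [-179.9, 0.2, -18.3]
force: [-0.0, 1.4, -0.9]
gripper_width: 81.8
gripper_force: 0.0
```

```bash
python3 - <<'E'
from h import *
s=env.state(); print(s["time_s"],np.round(s["ee_pos"],1),s["gripper_width"])
p=env.grab_frame("wrist"); save(p,"w7.png"); C=cloud(p); I=p["frame"].astype(int)
m=(I.min(-1)>150)&(abs(C[...,2]-12)<6)&(np.hypot(C[...,0]-564,C[...,1]+337)<95)
q=C[m]; r=cv2.minAreaRect(q[:,:2].astype(np.float32)); print(len(q),r,np.median(q[:,2]))
E
```

```text
18.3 [ 572.8 -334.1  146.3] 81.79929113460058
6375 ((561.520751953125, -366.59246826171875), (118.57756042480469, 146.692138671875), 71.7177734375) 11.190274953591882
```

Request:
move_arm(plan=[[[0.1, -0.6, -4], 0, 0.1], [[0, 0, -4], 0, 0.1], [[0, 0, -2.5], 0, 0.1], [[0, 0, 0], 0, 0.1], [[0, 0, 0], 0, 0.1]])

```text
time_s: 18.85
ee_pos: [574.1, -338.7, 44.7]
ee_rot: [180.0, -0.1, -18.2]
force: [0.6, 0.4, -0.2]
gripper_width: 81.8
gripper_force: 0.0
```

```bash
python3 - <<'E'
from h import *
s=env.state(); print(s["time_s"],np.round(s["ee_pos"],1),s["ee_rot"],s["gripper_width"])
E
```

```text
18.85 [ 574.1 -338.7   44.7] [ 1.79987805e+02 -6.08696898e-02 -1.81922307e+01] 81.76954466418714
```

Request:
move_arm(plan=[[[-0.06, -0.18, -2], -0.3, 0.1], [[0, 0, -1.4], 0, 0.1], [[0, 0, -0.5], 0, 0.1], [[0, 0, 0], 0, 0.1], [[0, 0, 0], 0, 0.1]])

```text
time_s: 19.35
ee_pos: [573.4, -341.4, 5.5]
ee_rot: [180.0, -0.1, -18.6]
force: [-0.9, -0.2, -0.3]
gripper_width: 82.1
gripper_force: 0.0
```

Request:
move_arm(plan=[[[0, 0, 0], 0, 0.3], [[0, 0, 0], 0, 0.5], [[0, 0, 0], 0, 0.5], [[0, 0, 0], 0, 0.5], [[0, 0, 0], 0, 0.5]])

```text
time_s: 19.85
ee_pos: [573.1, -341.3, 5.0]
ee_rot: [180.0, -0.0, -18.6]
force: [-0.6, 0.2, 2.8]
gripper_width: 62.0
gripper_force: 10.0
```

Request:
move_arm(plan=[[[0, 0, 0.5], 0, 0.5], [[0, 0, 1.5], 0, 0.5], [[0, 0, 3], 0, 0.5], [[0, 0, 4], 0, 0.5], [[0, 0, 4], 0, 0.5]])

```text
time_s: 20.35
ee_pos: [572.6, -341.1, 136.6]
ee_rot: [180.0, 0.0, -18.6]
force: [1.5, 0.1, -0.8]
gripper_width: 62.2
gripper_force: 10.0
```

Request:
move_arm(plan=[[[-0.6, 3.5, 1.2], 3.3, 0.5], [[-0.6, 4.4, 1.2], 3.3, 0.5], [[-0.6, 4.4, 1.2], 3.3, 0.5], [[-0.6, 4.4, 1.2], 3.3, 0.5], [[-0.6, 4.4, 1], 3.3, 0.5]])

```text
time_s: 20.85
ee_pos: [542.5, -128.7, 194.4]
ee_rot: [180.0, -0.1, -2.0]
force: [1.1, 0.8, -0.8]
gripper_width: 62.1
gripper_force: 10.0
```

Request:
move_arm(plan=[[[-0.6, 4.4, 0], 3.3, 0.5], [[-0.6, 4.4, 0], 3.3, 0.5], [[-0.6, 4.4, 0], 3.3, 0.5], [[-0.4, 4.4, 0], 3.3, 0.5], [[0, 0.9, 0], 0, 0.5]])

```text
time_s: 21.35
ee_pos: [520.0, 58.5, 193.8]
ee_rot: [-179.9, -0.1, 11.4]
force: [0.1, -0.1, -0.9]
gripper_width: 61.9
gripper_force: 10.0
```

Request:
move_arm(plan=[[[0, 0, 0], 0, 0.5], [[0, 0, 0], 0, 0.5]])

```text
time_s: 21.55
ee_pos: [521.0, 54.0, 193.1]
ee_rot: [179.9, -0.0, 11.1]
force: [0.2, -0.5, -1.4]
gripper_width: 61.6
gripper_force: 10.0
```

```bash
python3 - <<'E'
from h import *
s=env.state(); print(s["time_s"],np.round(s["ee_pos"],1),s["ee_rot"],s["gripper_width"])
p=env.grab_frame("wrist"); C=cloud(p); I=p["frame"].astype(int)
T=s["ee_pos"]; L=(C-T)@R.from_euler("z",s["ee_rot"][2],degrees=True).as_matrix()
m=(I.min(-1)>130)&(abs(L[...,0])<110)&(abs(L[...,1])<38)&(L[...,2]>-30)&(L[...,2]<25); q=L[m]
print(len(q),np.percentile(q,[1,50,99],axis=0).round(1), "slope",np.polyfit(q[:,0],q[:,2],1))
p2=env.grab_frame("side"); a=np.hstack([p["frame"],cv2.resize(p2["frame"][100:260,190:350],(384,384),interpolation=cv2.INTER_CUBIC)])
cv2.imwrite("pics/w8.png",cv2.resize(cv2.cvtColor(a,cv2.COLOR_RGB2BGR),(800,343)))
E
```

```text
21.55 [521.   54.  193.1] [ 1.79943016e+02 -3.04601875e-02  1.11130957e+01] 61.647078070481285
13546 [[-42.7 -30.4   3.9]
 [ 28.6  -0.7   6.2]
 [ 70.5  29.7   7.6]] slope [-5.46830959e-03  6.22957385e+00]
```

View pics/w8.png

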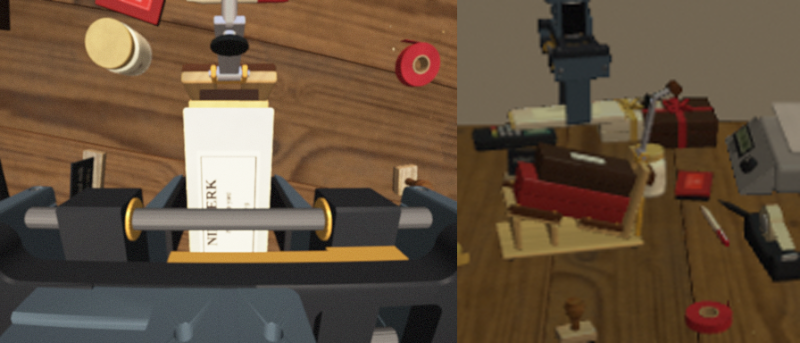

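Request:
move_arm(plan=[[[0.6, 0.05, -1.5], 0.3, 0.5], [[0.6, 0.05, -1.5], 0, 0.5], [[0, 0, -0.7], 0, 0.5], [[0, 0, 0], 0, 0.5], [[0, 0, 0], 0, 0.5]], squeeze=6)

```text
time_s: 22.15
ee_pos: [532.9, 55.2, 155.9]
ee_rot: [180.0, -0.0, 11.4]
force: [0.6, 0.4, -0.9]
gripper_width: 61.8
gripper_force: 6.0
```

Request:
move_arm(plan=[[[0, 0, -0.4], 0, 0.5], [[0, 0, -0.4], 0, 0.5], [[0, 0, -0.3], 0, 0.5], [[0, 0, -0.3], 0, 0.5], [[0, 0, -0.3], 0, 0.5]], squeeze=5)

```text
time_s: 22.65
ee_pos: [533.0, 55.8, 138.5]
ee_rot: [180.0, -0.0, 11.4]
force: [-0.1, -0.1, 0.3]
gripper_width: 61.9
gripper_force: 5.0
```

Request:
move_arm(plan=[[[0, 0, -0.3], 0, 0.5], [[0, 0, -0.3], 0, 0.5], [[0, 0, 0], 0, 0.5]])

```text
time_s: 22.95
ee_pos: [532.5, 55.8, 132.1]
ee_rot: [-180.0, 0.1, 11.4]
force: [-0.4, 0.5, -0.6]
gripper_width: 62.1
gripper_force: 5.0
```

```bash
cat >> h.py <<'E'
def topplane(p,lo,hi,x0,x1):
    C=cloud(p); L=(C-O)@DECK_F; m=(L[...,2]>lo)&(L[...,2]<hi)&(L[...,0]<x1)&(L[...,0]>x0)&(abs(L[...,1])<36)&(p["frame"].min(-1)>120); L=L[m]; A=np.c_[L[:,:2],np.ones(len(L))]
    for _ in range(4):
        s=np.linalg.lstsq(A,L[:,2],rcond=None)[0]; r=abs(A@s-L[:,2]); g=r<max(1.5,np.percentile(r,85)); A,L=A[g],L[g]
    print(s.round(4),len(L),np.percentile(L,[.5,50,99.5],axis=0).round(1).tolist())
E
python3 - <<'E'
from h import *
s=env.state(); print(s["time_s"],np.round(s["ee_pos"],1),s["force"])
topplane(env.grab_frame("wrist"),80,125,-75,5)
E
```

```text
22.95 [532.5  55.8 132.1] [-0.35840524  0.46445187 -0.64589494]
[-1.90000e-03 -6.00000e-04  9.35434e+01] 8060 [[-74.5, -30.2, 92.3], [-44.7, -0.2, 93.6], [-12.3, 30.4, 95.0]]
```

Request:
move_arm(plan=[[[0.25, 0.0, -0.08], 0, 0.5], [[0.25, 0.04, -0.08], 0, 0.5], [[0.2, 0.04, -0.06], 0, 0.5], [[0.15, 0.03, -0.05], 0, 0.5], [[0, 0, 0], 0, 0.5]], squeeze=8)

```text
time_s: 23.5
ee_pos: [541.6, 56.9, 129.7]
ee_rot: [180.0, 0.0, 11.4]
force: [0.1, 1.1, -2.2]
gripper_width: 61.9
gripper_force: 8.0
```

```bash
python3 - <<'E'
from h import *
s=env.state(); print(s["time_s"],np.round(s["ee_pos"],1),s["force"])
p=env.grab_frame("wrist"); topplane(p,80,125,-75,5); save(p,"w9.png")
E
```

```text
23.5 [541.6  56.9 129.7] [ 0.08818346  1.06861671 -2.2190128 ]
[-3.0000e-04 -1.3000e-03  9.4119e+01] 9101 [[-74.8, -30.9, 92.8], [-40.6, -0.9, 94.1], [-3.0, 29.7, 95.5]]
```

Request:
move_arm(plan=[[[0.15, 0.03, -0.05], 0, 0.5], [[0.1, 0.02, -0.03], 0, 0.5], [[0, 0, 0], 0, 0.5]])

```text
time_s: 23.85
ee_pos: [542.9, 57.2, 129.0]
ee_rot: [-180.0, 0.1, 11.4]
force: [-3.4, -0.7, 2.1]
gripper_width: 62.0
gripper_force: 8.0
```

```bash
python3 - <<'E'
from h import *
s=env.state(); print(s["time_s"],np.round(s["ee_pos"],1),s["force"])
p=env.grab_frame("wrist"); topplane(p,80,125,-75,5)
E
```

```text
23.85 [542.9  57.2 129. ] [-3.4464106  -0.72678446  2.07013556]
[ 5.10000e-03 -1.10000e-03  9.41981e+01] 9107 [[-74.1, -30.9, 92.6], [-40.4, -0.9, 94.0], [-2.1, 29.6, 95.4]]
```

Request:
move_arm(plan=[[[0.15, 0.03, -0.05], 0, 0.5], [[0, 0, 0], 0, 0.5]], squeeze=10)

```text
time_s: 24.1
ee_pos: [543.1, 57.2, 128.9]
ee_rot: [-180.0, 0.3, 11.4]
force: [-7.1, -1.4, 6.9]
gripper_width: 61.6
gripper_force: 10.0
```

Request:
move_arm(plan=[[[0, 0, 0], 0, 0.15], [[0, 0, 0], 0, 0.05], [[0, 0, 0], 0, 0], [[-0.3, 0, 4], 0, 0], [[-1.5, -0.3, 4], 0, 0]])

```text
time_s: 24.6
ee_pos: [528.0, 54.9, 208.4]
ee_rot: [-180.0, 0.1, 11.4]
force: [0.4, 0.1, -0.0]
gripper_width: 91.0
gripper_force: 0.0
```

Request:
move_arm(plan=[[[-3, -0.6, 3], 0, 0], [[-3, -0.6, 3], 0, 0], [[-3, -0.6, 1], 0, 0], [[-3, -0.6, 0], 0, 0], [[0, 0, 0], 0, 0]])

```text
time_s: 25.1
ee_pos: [404.7, 30.3, 279.4]
ee_rot: [180.0, -0.1, 11.4]
force: [0.1, -0.0, -0.4]
gripper_width: 91.1
gripper_force: 0.0
```

```bash
python3 - <<'E'
from h import *
s=env.state(); print(s["time_s"],np.round(s["ee_pos"],1),s["force"],s["gripper_width"])
p=env.grab_frame("wrist"); save(p,"w10.png")
topplane(p,88,100,-175,5)
deckview(p,lambda I:I.min(-1)>120,94,36)
for l in("keeper_grip","keeper_hinge"):
    o=[]
    for n in("scene","side","wrist"):
        q=env.grab_frame(n); r=env.landmark_of(q,l)
        if r: print(l,n,np.round(r[0]["point"]),round(r[0]["score"],2)); o.append((q,r[0]["point"]))
    if len(o)>1: t=tri(o); print(t.round(1),((t-O)@DECK_F).round(1))
E
```

```text
25.1 [404.7  30.3 279.4] [ 0.13535159 -0.04827763 -0.35014959] 91.10587594151912
[ 2.00000e-03 -2.40000e-03  9.36627e+01] 7008 [[-158.1, -31.4, 92.0], [-87.9, -0.4, 93.5], [-13.1, 30.0, 94.9]]
n 7441 rect [-85.3  -1.1] [148.2  62.5] 0.6 plane [ 3.0000e-03 -2.0000e-03  9.3688e+01] x [-158.9  -13.1] y [-31.3  29.7]
keeper_grip scene [254. 136.] 0.64
keeper_hinge scene [248. 159.] 0.47
```

View pics/w10.png

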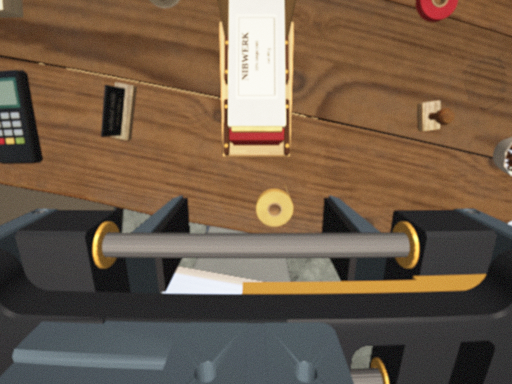

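Request:
move_arm(plan=[[[4.2, 0.8, 0.7], 0, 0], [[4.2, 0.8, 0.7], 0, 0], [[4.2, 0.8, 0.7], 0, 0], [[0, 0, 0], 0, 0], [[0, 0, 0], 0, 0]])

```text
time_s: 26.25
ee_pos: [533.6, 54.8, 298.7]
ee_rot: [-180.0, 0.1, 11.4]
force: [-1.0, 0.4, 0.2]
gripper_width: 90.9
gripper_force: 0.0
```

```bash
python3 - <<'E'
from h import *
s=env.state(); print(s["time_s"],np.round(s["ee_pos"],1),s["gripper_width"])
p=env.grab_frame("wrist"); save(p,"w11.png"); C=cloud(p); L=(C-O)@DECK_F; I=p["frame"].astype(int)
np.savez("w11.npz",C=C,I=I)
for y0 in(-22,0,22):
    m=(abs(L[...,1]-y0)<4)&(abs(L[...,2]-92)<9)&(L[...,0]>-20)&(L[...,0]<12); q=np.c_[L[m],I[m]]; q=q[np.argsort(q[:,0])]
    print(y0); [print("  ",x,len(k:=q[abs(q[:,0]-x)<1]),k.mean(0).round(0)[1:].tolist()) for x in range(-14,11,2) if (abs(q[:,0]-x)<1).any()]
m=(L[...,2]>118)&(L[...,2]<240)&(abs(L[...,1])<25)&(abs(L[...,0])<120)
q=np.c_[L[m],I[m]]
for z in range(120,235,8):
    k=q[(q[:,2]>=z)&(q[:,2]<z+8)]
    if len(k)>5: print(z,len(k),np.percentile(k[:,0],[2,50,98]).round(0),np.percentile(k[:,1],[2,50,98]).round(0),np.median(k[:,3:],0))
for l in("keeper_grip","keeper_hinge","keeper"):
    r=env.landmark_of(p,l)
    if r:
        u,v=np.round(r[0]["point"]).astype(int);print(l,u,v,r[0]["score"],L[v,u].round(1))
E
```

```text
26.25 [533.6  54.8 298.7] 90.93859132663901
-22
   -14 11 [-22.0, 93.0, 247.0, 244.0, 238.0]
   -12 8 [-22.0, 93.0, 246.0, 244.0, 237.0]
   -10 10 [-21.0, 93.0, 246.0, 244.0, 237.0]
   -8 10 [-22.0, 93.0, 246.0, 244.0, 237.0]
   -6 9 [-22.0, 93.0, 246.0, 244.0, 237.0]
   -4 10 [-22.0, 93.0, 248.0, 246.0, 240.0]
   -2 7 [-22.0, 93.0, 246.0, 243.0, 235.0]
   0 19 [-22.0, 96.0, 191.0, 159.0, 114.0]
   2 14 [-22.0, 99.0, 223.0, 184.0, 122.0]
   4 7 [-22.0, 99.0, 223.0, 194.0, 138.0]
   6 9 [-23.0, 100.0, 228.0, 199.0, 146.0]
   8 9 [-23.0, 100.0, 227.0, 198.0, 149.0]
   10 5 [-23.0, 99.0, 208.0, 177.0, 129.0]
0
   -14 10 [-1.0, 93.0, 247.0, 245.0, 239.0]
   -12 8 [0.0, 93.0, 247.0, 245.0, 238.0]
   -10 10 [-0.0, 93.0, 247.0, 244.0, 237.0]
   -8 10 [-0.0, 94.0, 247.0, 244.0, 238.0]
   -6 8 [0.0, 93.0, 247.0, 245.0, 238.0]
   -4 11 [-0.0, 93.0, 247.0, 245.0, 239.0]
   -2 7 [0.0, 93.0, 248.0, 245.0, 236.0]
   0 6 [-0.0, 92.0, 250.0, 243.0, 206.0]
   2 12 [-0.0, 93.0, 220.0, 196.0, 126.0]
22
   -14 10 [22.0, 93.0, 247.0, 245.0, 239.0]
   -12 8 [21.0, 94.0, 247.0, 245.0, 239.0]
   -10 10 [22.
[... 603 characters left out ...]
12. -11.  -1.] [-9. -1.  7.] [57. 53. 47.]
176 77 [-12. -12.  -1.] [-11.  -1.   9.] [32. 28. 25.]
184 145 [-13.  -9.  -2.] [-12.  -1.  10.] [75. 66. 49.]
192 272 [-13.  -3.   5.] [-9. -1.  7.] [152.5 141.  134. ]
200 169 [ 1.  8. 15.] [-5. -1.  4.] [196. 181. 170.]
208 196 [11. 15. 17.] [-14.  -1.  12.] [72.  41.5 26. ]
216 630 [16. 21. 30.] [-14.  -1.  13.] [100.  58.  37.]
keeper_grip 260 37 0.8 [ 20.7  -4.8 219.6]
keeper_hinge 256 107 0.66 [ -0.4  -1.9 104.8]Traceback (most recent call last):
  File "<stdin>", line 14, in <module>
ValueError: it knows: backstop_top, brown_box, cradle, cradle_deck, cream_bar, jar, keeper_grip, keeper_hinge, nib_bowl, price_card, red_box, ribbon_roll, stamp
```

View pics/w11.png

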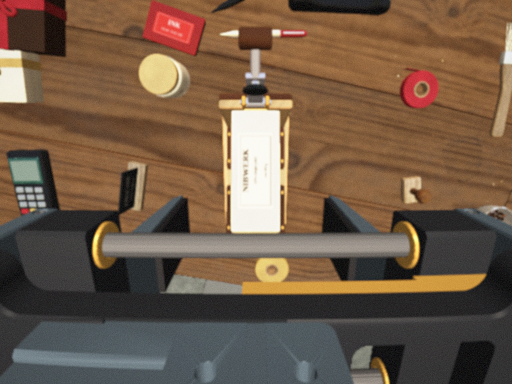

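Request:
move_arm(plan=[[[4, 0.8, -0.6], 0, 0.2], [[4, 0.8, -0.6], 0, 0.35], [[4, 0.8, -0.6], 0, 0.4], [[0.7, 0.1, -0.6], 0, 0.4], [[0, 0, 0], 0, 0.4]], squeeze=12)

```text
time_s: 26.9
ee_pos: [659.6, 79.5, 273.9]
ee_rot: [-180.0, 0.2, 11.4]
force: [0.4, -0.2, 0.5]
gripper_width: 55.9
gripper_force: 0.0
```

Request:
move_arm(plan=[[[0, 0, 0], 0, 0.4], [[0, 0, 0], 0, 0.4]])

```text
time_s: 27.1
ee_pos: [659.1, 79.3, 277.0]
ee_rot: [180.0, -0.1, 11.4]
force: [0.1, 0.0, -0.2]
gripper_width: 54.6
gripper_force: 0.0
```

```bash
python3 - <<'E'
from h import *
s=env.state(); print(s["time_s"],np.round(s["ee_pos"],1),s["ee_rot"],s["gripper_width"])
d=np.load("w11.npz"); C,I=d["C"],d["I"]; L=(C-O)@DECK_F
m=(L[...,2]>205)&(L[...,2]<240)&(abs(L[...,1])<25)&(abs(L[...,0]-20)<20); q=C[m]; print(q[:,2].max(),np.percentile(q,[2,50,98],axis=0).round(1)); t=q[q[:,2]>np.percentile(q[:,2],80)]; print("top ridge",t.mean(0).round(1))
E
```

```text
27.1 [659.1  79.3 277. ] [ 1.79986788e+02 -5.79435369e-02  1.14186661e+01] 54.57711424221595
232.35265667101993 [[648.   67.3 219.3]
 [660.8  80.1 228.7]
 [671.5  94.3 231.5]]
top ridge [663.   80.8 230.7]
```

Request:
move_arm(plan=[[[0.2, 0.1, -2.5], 0, 0.4], [[0, 0, -2.5], 0, 0.4], [[0, 0, -1.8], 0, 0.4], [[0, 0, 0], 0, 0.4], [[0, 0, 0], 0, 0.4]])

```text
time_s: 27.6
ee_pos: [662.1, 80.6, 209.0]
ee_rot: [180.0, -0.1, 11.4]
force: [0.1, 0.2, 0.6]
gripper_width: 54.7
gripper_force: 0.0
```

Request:
move_arm(plan=[[[0, 0, 0], 0, 0.6], [[0, 0, 0], 0, 0.8], [[0, 0, 0], 0, 0.8], [[0, 0, 0], 0, 0.8]])

```text
time_s: 28.0
ee_pos: [662.6, 81.4, 208.3]
ee_rot: [-179.9, -0.1, 11.4]
force: [-0.1, -0.3, 1.1]
gripper_width: 27.6
gripper_force: 12.0
```

```bash
python3 - <<'E'
from h import *
s=env.state(); T=np.array(s["ee_pos"]); print(s["time_s"],T.round(1),s["force"],s["gripper_width"],s["gripper_force"])
H=O+DECK_F@np.array([6,-.5,106])
f=lambda a:H+DECK_F@np.array([-108.2*np.cos(a),0,108.2*np.sin(a)])
G=T+[0,0,14]; d=DECK_F.T@(G-H); print("rel hinge",d.round(1),"r",np.hypot(d[0],d[2]))
a0=np.arctan2(d[2],-d[0]); a=np.linspace(a0,.243,31); P=np.array([f(x) for x in a]); print(a0-.243)
c=np.round((P-P[0])/10,2); D=np.diff(c,axis=0).round(2)
print(D.tolist()); print("final TCP",(T+P[-1]-P[0]).round(1))
E
```

```text
28.0 [662.6  81.4 208.3] [-0.14376689 -0.32737254  1.06143399] 27.640533679148987 11.999770402908325
rel hinge [ 16.7   0.3 106.9] r 108.2223737074861
1.4831518576786547
[[-0.48, -0.1, 0.22], [-0.48, -0.09, 0.2], [-0.5, -0.1, 0.18], [-0.5, -0.11, 0.15], [-0.51, -0.1, 0.12], [-0.52, -0.1, 0.1], [-0.52, -0.11, 0.07], [-0.52, -0.1, 0.04], [-0.52, -0.11, 0.02], [-0.53, -0.1, -0.01], [-0.52, -0.11, -0.03], [-0.52, -0.1, -0.06], [-0.52, -0.11, -0.09], [-0.51, -0.1, -0.11], [-0.51, -0.1, -0.14], [-0.5, -0.1, -0.16], [-0.49, -0.1, -0.19], [-0.48, -0.1, -0.21], [-0.47, -0.1, -0.24], [-0.46, -0.09, -0.26], [-0.44, -0.09, -0.28], [-0.43, -0.08, -0.31], [-0.42, -0.09, -0.33], [-0.4, -0.08, -0.34], [-0.38, -0.08, -0.37], [-0.36, -0.07, -0.39], [-0.35, -0.07, -0.4], [-0.32, -0.06, -0.42], [-0.3, -0.06, -0.44], [-0.29, -0.06, -0.45]]
final TCP [525.2  53.7 167. ]
```

Request:
move_arm(plan=[[[-0.48, -0.1, 0.22], 0, 0.8], [[-0.48, -0.09, 0.2], 0, 0.8], [[-0.5, -0.1, 0.18], 0, 0.8], [[-0.5, -0.11, 0.15], 0, 0.8], [[-0.51, -0.1, 0.12], 0, 0.8]])

```text
time_s: 28.5
ee_pos: [637.3, 76.2, 217.0]
ee_rot: [-179.9, -0.1, 11.4]
force: [0.8, 4.7, 3.0]
gripper_width: 27.8
gripper_force: 12.0
```

Request:
move_arm(plan=[[[-0.52, -0.1, 0.1], 0, 0.8], [[-0.52, -0.11, 0.07], 0, 0.8], [[-0.52, -0.1, 0.04], 0, 0.8], [[-0.52, -0.11, 0.02], 0, 0.8], [[-0.53, -0.1, -0.01], 0, 0.8]])

```text
time_s: 29.0
ee_pos: [610.9, 70.8, 218.9]
ee_rot: [-180.0, -0.0, 11.4]
force: [-0.6, 5.4, 3.7]
gripper_width: 27.7
gripper_force: 12.0
```

```bash
cat > k.py <<'E'
from h import *
s=env.state(); T=np.array(s["ee_pos"]); print(s["time_s"],T.round(1),np.round(s["force"],1),s["gripper_width"],s["gripper_force"])
H=O+DECK_F@np.array([6,-.5,106]); d=DECK_F.T@(T+[0,0,14]-H); print("rel",d.round(1),"r",np.hypot(d[0],d[2]).round(1),"theta",(np.arctan2(d[2],-d[0])-.243).round(3))
E
python3 k.py
```

```text
29.0 [610.9  70.8 218.9] [-0.6  5.4  3.7] 27.678916212154938 12.000329196453094
rel [-36.9   0.2 101.5] r 108.0 theta 0.979
```

Request:
move_arm(plan=[[[-0.52, -0.08, -0.03], 0, 0.8], [[-0.52, -0.08, -0.06], 0, 0.8], [[-0.52, -0.1, -0.09], 0, 0.8], [[-0.51, -0.1, -0.11], 0, 0.8], [[-0.51, -0.1, -0.14], 0, 0.8]])

```text
time_s: 29.5
ee_pos: [584.9, 65.6, 214.2]
ee_rot: [180.0, 0.1, 11.4]
force: [-0.7, 3.9, 5.1]
gripper_width: 27.6
gripper_force: 12.0
```

Request:
move_arm(plan=[[[-0.5, -0.1, -0.16], 0, 0.8], [[-0.49, -0.1, -0.19], 0, 0.8], [[-0.48, -0.1, -0.21], 0, 0.8], [[-0.47, -0.1, -0.24], 0, 0.8], [[-0.46, -0.09, -0.26], 0, 0.8]])

```text
time_s: 30.0
ee_pos: [560.9, 60.7, 203.2]
ee_rot: [180.0, 0.1, 11.4]
force: [-1.8, 3.7, 4.6]
gripper_width: 27.8
gripper_force: 12.0
```

Request:
move_arm(plan=[[[-0.44, -0.09, -0.28], 0, 0.8], [[-0.43, -0.08, -0.31], 0, 0.8], [[-0.42, -0.09, -0.33], 0, 0.8], [[-0.4, -0.08, -0.34], 0, 0.8], [[0, 0, 0], 0, 0.8]])

```text
time_s: 30.5
ee_pos: [543.7, 57.3, 190.0]
ee_rot: [180.0, 0.1, 11.4]
force: [-3.1, 3.1, 1.7]
gripper_width: 27.9
gripper_force: 12.0
```

```bash
python3 k.py
```

```text
30.5 [543.7  57.3 190. ] [-3.1  3.1  1.7] 27.865469608497882 12.000094056129456
rel [-93.7   0.2  53.6] r 108.0 theta 0.277
```

Request:
move_arm(plan=[[[-0.19, -0.04, -0.18], 0, 0.8], [[-0.19, -0.04, -0.19], 0, 0.8], [[-0.18, -0.03, -0.19], 0, 0.8], [[-0.18, -0.03, -0.2], 0, 0.8], [[-0.18, -0.03, -0.2], 0, 0.8]])

```text
time_s: 31.0
ee_pos: [535.5, 55.7, 181.2]
ee_rot: [180.0, 0.0, 11.4]
force: [-3.2, 2.5, 2.8]
gripper_width: 28.0
gripper_force: 12.0
```

Request:
move_arm(plan=[[[-0.17, -0.03, -0.2], 0, 0.8], [[-0.16, -0.03, -0.21], 0, 0.8], [[-0.16, -0.03, -0.21], 0, 0.8], [[-0.15, -0.03, -0.22], 0, 0.8], [[0, 0, 0], 0, 0.8]])

```text
time_s: 31.5
ee_pos: [528.9, 54.3, 172.4]
ee_rot: [180.0, 0.1, 11.4]
force: [-2.2, -0.1, 1.5]
gripper_width: 27.8
gripper_force: 12.0
```

```bash
python3 k.py
```

```text
31.5 [528.9  54.3 172.4] [-2.2 -0.1  1.5] 27.791642303500616 12.000105232000351
rel [-103.     0.3   32.3] r 108.0 theta 0.061
```

Request:
move_arm(plan=[[[-0.1, -0.02, -0.15], 0, 0.8], [[-0.1, -0.02, -0.15], 0, 0.8], [[-0.05, -0.01, -0.08], 0, 0.8], [[0, 0, 0], 0, 0.8]])

```text
time_s: 31.9
ee_pos: [526.6, 53.9, 169.0]
ee_rot: [180.0, 0.0, 11.4]
force: [-3.0, -1.3, 1.9]
gripper_width: 27.4
gripper_force: 12.0
```

Request:
move_arm(plan=[[[-0.04, -0.01, -0.07], 0, 0.8], [[-0.03, 0, -0.06], 0, 0.8], [[0, 0, 0], 0, 0.8]])

```text
time_s: 32.2
ee_pos: [525.9, 53.8, 167.8]
ee_rot: [180.0, 0.0, 11.4]
force: [-4.4, -2.2, 3.1]
gripper_width: 27.7
gripper_force: 12.0
```

```bash
python3 k.py
```

```text
32.2 [525.9  53.8 167.8] [-4.4 -2.2  3.1] 27.74561294440325 12.00010746717453
rel [-104.5    0.3   27. ] r 108.0 theta 0.01
```

Request:
move_arm(plan=[[[-0.05, -0.01, -0.1], 0, 0.8], [[0, 0, 0], 0, 0.8]])

```text
time_s: 32.4
ee_pos: [525.3, 53.6, 166.7]
ee_rot: [180.0, 0.0, 11.4]
force: [-3.8, -3.0, 2.8]
gripper_width: 28.0
gripper_force: 12.0
```

Request:
move_arm(plan=[[[-0.02, 0, -0.06], 0, 0.8], [[0, 0, 0], 0, 0.8]])

```text
time_s: 32.6
ee_pos: [525.0, 53.6, 166.2]
ee_rot: [180.0, 0.1, 11.4]
force: [-4.1, -3.0, 3.5]
gripper_width: 28.0
gripper_force: 12.0
```

```bash
python3 k.py
```

```text
32.6 [525.   53.6 166.2] [-4.1 -3.   3.5] 27.990768283230032 12.00031265616417
rel [-105.     0.3   25.2] r 107.9 theta -0.007
```

Request:
move_arm(plan=[[[-0.04, -0.01, -0.1], 0, 0.8], [[0, 0, 0], 0, 0.8]])

```text
time_s: 32.8
ee_pos: [524.4, 53.5, 165.1]
ee_rot: [180.0, 0.1, 11.4]
force: [-4.4, -3.4, 3.8]
gripper_width: 27.9
gripper_force: 12.0
```

Request:
move_arm(plan=[[[-0.04, -0.01, -0.1], 0, 0.8], [[0, 0, 0], 0, 0.8]])

```text
time_s: 33.0
ee_pos: [523.8, 53.4, 164.0]
ee_rot: [180.0, 0.1, 11.4]
force: [-4.7, -1.7, 2.9]
gripper_width: 27.9
gripper_force: 12.0
```

```bash
python3 k.py; python3 - <<'E'
from h import *
p=env.grab_frame("wrist"); C=cloud(p); L=(C-O)@DECK_F; I=p["frame"].astype(int)
m=(abs(L[...,1])<7)&(L[...,2]>97)&(L[...,2]<125)&(L[...,0]<0)&(L[...,0]>-100); q=L[m]
for x in range(-100,0,10):
    k=q[(q[:,0]>=x)&(q[:,0]<x+10)]
    if len(k)>3: print(x,len(k),np.percentile(k[:,2],[10,50,90]).round(1))
E
```

```text
33.0 [523.8  53.4 164. ] [-4.7 -1.7  2.9] 27.9333695613043 12.000257223844528
rel [-105.4    0.3   22.8] r 107.9 theta -0.03
-100 7 [122.2 123.6 124.5]
-90 264 [108.3 115.  122.9]
-80 278 [107.8 109.5 111. ]
-70 277 [107.5 108.3 109.1]
-60 279 [107.6 108.3 109.3]
-50 272 [107.5 108.3 109.1]
-40 268 [107.6 108.3 109.1]
-30 268 [107.4 108.3 109.2]
-20 260 [107.5 108.5 109.2]
-10 258 [107.6 108.4 109.1]
```

Request:
move_arm(plan=[[[0, 0, 0], 0, 0.6], [[0, 0, 0], 0, 0.3], [[0, 0, 0], 0, 0.2], [[0, 0, 0], 0, 0.2], [[0, 0, 2], 0, 0.2]])

```text
time_s: 33.55
ee_pos: [523.0, 53.8, 182.1]
ee_rot: [-180.0, 0.3, 11.4]
force: [-0.2, -0.3, -0.2]
gripper_width: 65.2
gripper_force: 0.0
```

Request:
move_arm(plan=[[[0, 0, 4], 0, 0.2], [[0, 0, 4], 0, 0.2], [[-3, -0.6, 3], 0, 0.2], [[-3, -0.6, 2], 0, 0.2], [[-3, -0.6, 0], 0, 0.2]])

```text
time_s: 34.05
ee_pos: [435.4, 35.9, 317.3]
ee_rot: [179.9, -0.4, 11.4]
force: [0.6, 0.1, 0.0]
gripper_width: 72.9
gripper_force: 0.0
```

Request:
move_arm(plan=[[[-2, -0.4, 0], 0, 0.2], [[0, 0, 0], 0, 0.2], [[0, 0, 0], 0, 0.2]])

```text
time_s: 34.35
ee_pos: [415.1, 31.9, 314.6]
ee_rot: [180.0, -0.1, 11.4]
force: [0.7, 0.9, -0.5]
gripper_width: 72.9
gripper_force: 0.0
```

```bash
python3 - <<'E'
from h import *
s=env.state(); print(s["time_s"],np.round(s["ee_pos"]),s["gripper_width"],np.round(s["force"],1))
p=env.grab_frame("wrist"); L=(cloud(p)-O)@DECK_F
m=(abs(L[...,1])<7)&(L[...,2]>97)&(L[...,2]<125)&(L[...,0]<-15)&(L[...,0]>-70); q=L[m]; print("arm",len(q),np.polyfit(q[:,0],q[:,2],1).round(3),np.median(q[:,2]).round(1))
deckview(p,lambda I:I.min(-1)>120,94,36)
p2=env.grab_frame("side"); a=np.hstack([p["frame"],cv2.resize(p2["frame"][130:260,190:320],(384,384),interpolation=cv2.INTER_CUBIC)])
cv2.imwrite("pics/w12.png",cv2.resize(cv2.cvtColor(a,cv2.COLOR_RGB2BGR),(800,343)))
E
```

```text
34.35 [415.  32. 315.] 72.8875323419703 [ 0.7  0.9 -0.5]
arm 531 [5.00000e-03 1.08403e+02] 108.1
n 5117 rect [-78.   -1.1] [ 63.2 162.6] 89.9 plane [ 2.0000e-03 -1.0000e-03  9.3555e+01] x [-159.    -0.4] y [-31.4  29.6]
```

View pics/w12.png

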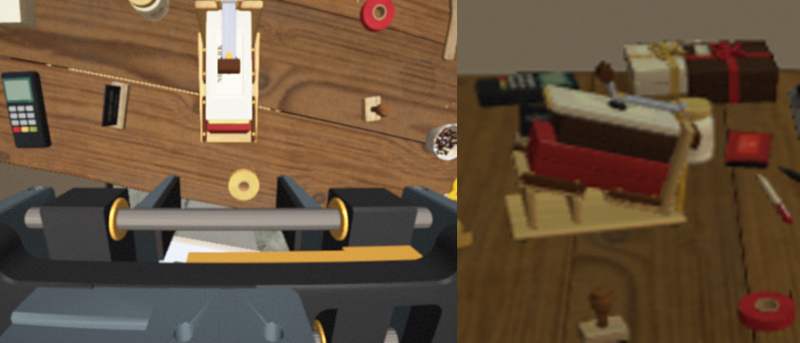

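The picture shows the stack flush and centred, at about (228,75) in the wrist view. The hold-down arm lies parallel to the deck with its pad on the bar, and the other things have not moved.

```bash
python3 -c "
from workcell import env
print(env.job_done())"
```

```text
the job is handed in; nothing more can be done
None
```

The job is handed in: the red box, brown box and cream bar are stacked flush against the backstop and centred to within about a millimetre. I held the hold-down arm all the way down, and its pad rests on the bar. The counter items I could see in the last pictures were where they started, and it took about 34 s of the 72 s allowed.

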